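# Build the crucible heating set-up over the spirit burner

## Robot

A 6-joint arm with a two-finger parallel gripper is mounted at the origin on the work surface. World frame = base frame: x ahead of the robot, y to its left, z up, the work surface at z = 0. Lengths are in mm, angles in rad, forces in N, time in s.
With the tool pointing down it reaches from about 400 to 925 mm from the base axis. Payload 12.5 kg.
Tool frame: the origin (TCP) lies at the very end of the fingers, on their centre line; the grasp point (between the pads) lies 19 mm behind it (env.grip_point_offset is the distance from the TCP to the grasp point, in mm); z points along the fingers, y is the direction in which the jaws open and shut (so a half turn about z gives the same grasp; the last joint's range is limited). The gripper opens to 95 mm and grips with 3 to 60 N. Pads are 20 mm wide; open, the fingers measure 119 mm over their backs; the gripper's body (75 mm by 180 mm) begins 59 mm behind the grasp point.
Start: joints at [-1.313, 0.491, 1.559, -0, 1.092, -0.106], TCP at [222.416, -584.104, 214.661] pointing down, gripper open.
Joint ranges: [-3.1, 3.1], [-0.84, 2.19], [0.05, 2.79], [-1.13, 4.28], [0.06, 2.93], [-2.69, 2.69]. Speed limits (rad/s): [2.22, 2.22, 2.79, 3.14, 3.14, 3.14].

## Interface

Orientations are given as [roll, pitch, yaw] about the fixed x, y, z axes, in that order (R = Rz(yaw) Ry(pitch) Rx(roll)).
In Python, from cell import env gives the robot as it stands.
- The arm moves only by the tool drive_tool, never from a script. Its argument "commands" is a list of rows, each an object of numbers: "dx", "dy", "dz": the shift along the world's x, y, z in mm; "yaw": the turn about the world's z in degrees. In form: [{"dx": .., "dy": .., "dz": .., "yaw": ..}, ...]. A call has 1 to 5 rows; each row shifts and turns the commanded pose from where the row before left it; what a row does not reach is not made up. A row lasts 1/12 s, in which the tool goes at most 41.7 mm and 7.16 degrees, less where a joint would pass 70% of its speed; a pose out of reach is approached as far as the arm can. A call with a gripper value outside its range is refused whole. "grip" is the opening, from 0 (shut) to 1 (fully open), set as the call begins (left out, the last holds). The fingers move at their own pace and stop on an object; the grip force is fixed at half the most. Time passes only in rows, so rows that do not move let the fingers close. It gives the time, the measured TCP pose, the force and the opening at its end, in the units of the state.
- env.state(): the state, without advancing time (a new reading comes with each control period).
- env.read_camera(name): name is "scene" or "side" or "wrist"; returns the picture (384x512x3 uint8, red, green, blue); there is no depth.
- env.calibration(name): a dict with "intrinsics" (3x3 intrinsics, pixels), "rvec" (rotation vector, rad) and "tvec" (3), from world to camera coordinates, as OpenCV has them. Camera axes: x right, y down, z forward; pixel columns grow to the right and rows downward; lengths in mm; the calibration is good to about 2 mm. The wrist camera is an equidistant fisheye: a pixel r from the principal point sees the ray r / f radians off the axis. A picture is of the moment at which its call begins: read the wrist's pose just before it. calibration takes no time and is no camera call; for the wrist camera it gives the pose at the moment of the call.
- env.job_done(): hands the job in, once; it reports no verdict.
Trained networks look in the newest picture that a camera, given by its name, has taken for a name from the list of things; names that differ only in an ending like _2 or _b are one class to them, and where a whole thing is asked for, a point or a joint stands for the part that bears it (a point fixed in the world has none). Each returns a list of dicts, best first, with "conf" (0 to 1); they miss things now and then, are a little off and sometimes report something else, mostly with a low value. They report only what shows in the picture. A call takes as long as a camera call. They do not tell look-alikes from the thing itself.
- env.trace(query, camera): "pixels" (384x512 bool, what is visible of it) and "pixel" ([column, row] in pixels, amid what is visible of it).
- env.place_of(query, camera): "pixel" ([column, row] in pixels: a listed point, or the origin of a listed thing).
The state is a dict: "t": time; "joints": joint angles; "qvel": joint speeds; "tau": joint torques, N m; "eef_pos": TCP position; "tcp_rot": TCP orientation; "ft_force": force on the tool from outside, world axes, zero at the start; "moment": the same for the moment, N m; "opening": opening from 0.0 (shut) to 1.0 (fully open).
Only numpy, scipy, OpenCV 4.12 (cv2) and the standard library are available. Lean on these libraries where they do the work, as an engineer would, in place of code of your own. Each camera call takes 0.05 s, during which the arm holds its last target.

## Task

Get the bench ready to char a leaf sample: stand the tripod on the mat squarely over the spirit burner, lay the pipeclay triangle centrally and flat on the tripod's ring, then seat the crucible upright in the triangle, and last put the lid properly on the crucible. Build it in that order, letting go of each piece before fetching the next, and do not shift the burner or knock over the flask or the two bottles.

Things in the scene. Friction and masses are not known exactly. Their poses are not given: they have to be found in the camera images.
- mat: Pale grey square heat-proof mat, 180 x 180 x 6 mm, flat on the bench; does not move. Origin at the centre of its underside; x and y along its sides, z up.
- burner: Unlit glass spirit burner with a brass collar and white wick, standing near the middle of the mat: squat round bottle 69 mm in diameter (widest in its lowest 20 mm, narrowing above), 78 mm high to the wick, 160 g, loose. Origin at the centre of its underside; z up.
- tripod: Loose steel tripod, 180 g, 130 mm high. Flat top ring, outside diameter 104, inside 86 mm (bar 9 mm wide), 120 to 130 mm above the origin. 8 mm legs at 0, 120, 240 degrees from its x axis splay from the ring (47 mm off axis) to the feet (62 mm). Lift by pinching the bar across its width midway between two legs. Origin on the axis at foot level; z up. Its heading does not matter.
- triangle: Loose pipeclay triangle, 50 g: three buff tubes 10 mm thick, 40 long, middles 24 mm from centre at 0, 120, 240 degrees from its x axis, lying crosswise, 4 to 14 mm above the origin; 38 mm opening. Dark wire tails at 60, 180, 300 degrees reach 68 mm out; it rests on them. Lift by one tube's middle, one finger in the opening. Origin: centre, underside of the tails; z up. Any heading.
- crucible: Loose white porcelain cup, 80 g, thick-bottomed: 50 mm high; straight wall 50 mm across from 30 mm up to the rim, below it a cone tapering to a 24 mm base; mouth 44 mm wide. Seated in the triangle its base hangs about 6 mm below the triangle's origin and its top 30 mm stand clear above the tubes, so grip it near the rim. Origin at the centre of its base; z up.
- crucible_rim (a point): The centre of the crucible's mouth, level with the rim, 50 mm above the crucible's origin; moves with it.
- lid: Loose white porcelain lid, 16 g, knob up: 56 mm disc, edge 4 to 7 mm, top 10 mm above the origin; below it a plug tapering from 40 to 28 mm wide, 4 mm deep, that drops into the crucible's mouth; on top a knob 13 mm thick, straight from 16 to 26 mm above the origin. Origin: centre of the plug's underside; z up. When on, it lies 4 mm below the rim.
- flask: Clear glass conical flask, 64 mm wide and 96 mm high, at the left of the bench: to be left standing. Origin at the centre of its underside; z up.
- reagent: Clear round bottle with salmon-coloured lower half and a glass stopper, 60 mm wide, 102 mm high, at the right of the bench: to be left standing. Origin at the centre of its underside; z up.
- dropper: Small amber dropper bottle with black cap and rubber bulb, 40 mm wide and 86 mm high, straight ahead of the robot: to be left standing. Origin at the centre of its underside; z up.
Things that resemble listed ones, but are neither listed nor needed, are in the scene too. What is shaped like the crucible but green is not meant. Of the things shaped like the tripod, the steel one is meant.

How it is judged:
By the outcome, as a careful person would: the job done as asked, in the order asked, and still so for the second after the job is handed in, with the robot touching nothing.
It also fails if it takes over 122 s, if anything falls off the work surface, if the arm or the gripper's body presses on something with over 40 N, if the wrist force passes 120 N, or if a joint passes its speed limit or range.

## Working session

There is one attempt and no reset: what is moved stays moved. The work goes in short steps, Python scripts to look and compute and a tool call to move; the robot and the scene stay as the last step left them, time stands still between calls to the robot, and variables do not carry over. Pictures are saved under pics/ and viewed, and the job is handed in when it is done.

Besides the shell and the picture viewer there is one more tool, called after ">>>" by a JSON object that holds its "api" and its "payload", one argument or row to a line. drive_tool: Moves the arm, as the interface text tells. Its arguments: {"type":"object","properties":{"commands":{"type":"array"},"grip":{"type":"number"}},"required":["commands"]}

```bash
ls; mkdir -p pics
cat > h.py <<'E'
import numpy as np,cv2
from cell import env
def cal(n):
    c=env.calibration(n);K=np.array(c["intrinsics"],float);R=cv2.Rodrigues(np.array(c["rvec"],float))[0];t=np.array(c["tvec"],float).ravel()
    return K,R,t
def ray(n,px,c=None):
    K,R,t=c or cal(n)
    x=(px[0]-K[0,2])/K[0,0];y=(px[1]-K[1,2])/K[1,1]
    if n=="wrist":
        th=np.hypot(x,y);s=np.sin(th)/th if th>1e-9 else 1
        d=np.array([x*s,y*s,np.cos(th)])
    else: d=np.array([x,y,1.])
    return -R.T@t,R.T@d
def atz(n,px,z,c=None):
    o,d=ray(n,px,c);return o+d*(z-o[2])/d[2]
def proj(n,P,c=None):
    K,R,t=c or cal(n);p=R@np.asarray(P,float)+t
    if n=="wrist":
        r=np.hypot(p[0],p[1]);th=np.arctan2(r,p[2]);u=p[:2]/max(r,1e-9)*th
    else: u=p[:2]/p[2]
    return np.array([K[0,0]*u[0]+K[0,2],K[1,1]*u[1]+K[1,2]])
def save(n,f,im=None):
    im=env.read_camera(n) if im is None else im
    cv2.imwrite(f"pics/{f}.png",im[:,:,::-1]);return im
E
python3 - <<'E'
from h import *
for n in ["scene","side","wrist"]:
    save(n,n+"0");K,R,t=cal(n);print(n,K.round(1).tolist(),(-R.T@t).round(),R[2].round(2))
print(env.state())
E
```

```text
pics
scene [[368.4, 0.0, 254.7], [0.0, 368.4, 190.2], [0.0, 0.0, 1.0]] [1249.  -97.  780.] [-0.73  0.11 -0.68]
side [[497.9, 0.0, 253.3], [0.0, 497.9, 193.8], [0.0, 0.0, 1.0]] [ 234. 1091.  791.] [ 0.18 -0.82 -0.55]
wrist [[297.3, 0.0, 255.4], [0.0, 297.3, 194.5], [0.0, 0.0, 1.0]] [ 294. -555.  384.] [-0.25 -0.1  -0.96]
{'t': 0.15, 'joints': array([-1.31258347e+00,  4.91398504e-01,  1.55930448e+00, -1.97880988e-05,
        1.09168300e+00, -1.05583164e-01]), 'qvel': array([-0.00108416, -0.00145544, -0.00119377, -0.00032295, -0.00034239,
       -0.00068678]), 'tau': array([ 1.15764680e-03, -6.12894559e+01, -2.58276987e+01,  6.92811934e-02,
        4.73519380e-02, -7.96779500e-05]), 'eef_pos': array([ 222.37298895, -583.9194611 ,  214.21173521]), 'tcp_rot': array([-3.14080189e+00, -6.61518432e-05,  3.63805127e-01]), 'ft_force': array([-1.7382098 , -0.06546188,  0.02537902]), 'moment': array([-0.06981753, -0.00465076, -0.04542123]), 'opening': 0.9955724970695706}
```

View pics/scene0.png

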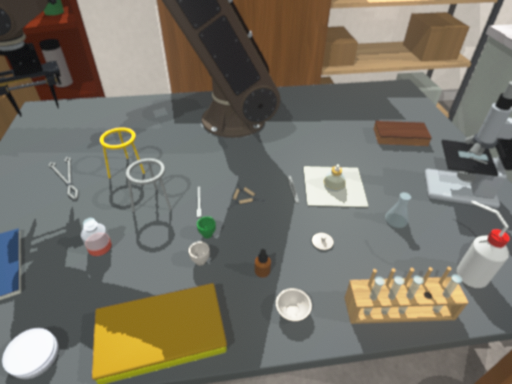

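View pics/side0.png

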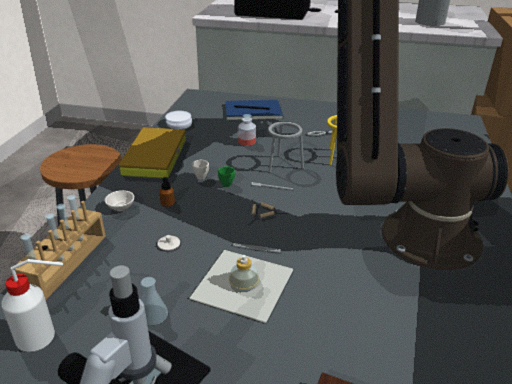

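View pics/wrist0.png

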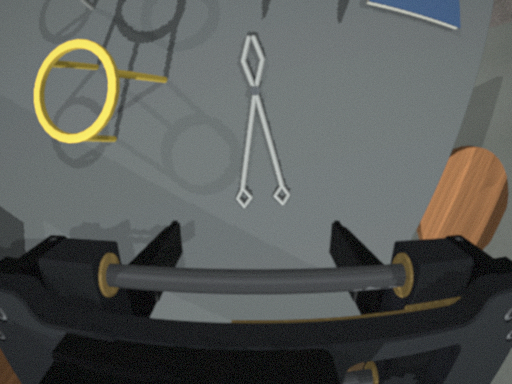

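The scene view shows the steel tripod ring at (145,170), with the yellow one next to it at (118,138). The triangle is at (244,195), the white crucible at (199,252) beside the green one at (206,226), the lid at (322,241) and the burner at (336,178) on the mat. Next I triangulate from both fixed cameras.

Run:
```python
from h import *
C={n:cal(n) for n in("scene","side")}
r={}
for n in C:
    env.read_camera(n)
    for q in ["mat","burner","tripod","triangle","crucible","crucible_rim","lid","flask","reagent","dropper"]:
        r[n,q]=[(d["conf"],np.array(d["pixel"])) for d in env.place_of(q,n)]
Z={"mat":0,"burner":6,"crucible_rim":50}
for q in ["mat","burner","tripod","triangle","crucible","crucible_rim","lid","flask","reagent","dropper"]:
    for n in C:
        print(q,n,[(round(c,2),p.round(1).tolist(),atz(n,p,Z.get(q,0),C[n])[:2].round(1).tolist()) for c,p in r[n,q][:3]])
print(env.state()["t"])
```

```text
mat scene [(0.74, [331.6, 184.7], [422.5, 273.0])]
mat side [(0.66, [154.2, 315.8], [590.0, 412.1]), (0.61, [243.9, 283.1], [428.4, 273.4])]
burner scene [(0.91, [335.2, 184.3], [428.5, 282.0]), (0.62, [261.1, 270.8], [718.1, 0.7])]
burner side [(0.62, [239.5, 280.6], [438.6, 273.8])]
tripod scene [(0.83, [124.0, 168.4], [253.3, -387.1]), (0.68, [154.1, 203.5], [434.0, -279.0])]
tripod side [(0.91, [284.7, 162.0], [429.2, -303.1]), (0.67, [335.8, 158.9], [269.7, -361.9])]
triangle scene [(0.56, [243.8, 198.7], [449.0, -10.8])]
triangle side [(0.75, [260.2, 213.9], [447.6, -1.8]), (0.39, [154.4, 313.7], [591.9, 406.5]), (0.37, [170.9, 244.5], [639.1, 178.8])]
crucible scene [(0.9, [200.5, 261.9], [666.0, -148.8]), (0.8, [208.1, 234.5], [576.6, -125.0])]
crucible side [(0.61, [203.5, 179.0], [653.0, -142.3]), (0.52, [227.7, 184.9], [572.6, -126.3])]
crucible_rim scene [(0.65, [197.3, 248.0], [660.0, -152.0]), (0.52, [206.9, 222.0], [575.8, -124.3])]
crucible_rim side [(0.69, [225.8, 170.3], [577.3, -126.2]), (0.48, [198.0, 166.3], [663.8, -129.9])]
lid scene [(0.78, [320.6, 240.1], [637.4, 177.2])]
lid side [(0.55, [173.1, 247.7], [629.3, 189.5])]
flask scene [(0.92, [397.0, 220.8], [597.6, 414.3]), (0.64, [99.4, 248.0], [584.9, -412.8]), (0.17, [245.1, 199.3], [452.1, -7.2])]
flask side [(0.59, [153.8, 317.2], [589.4, 416.0])]
reagent scene [(0.8, [99.7, 248.0], [585.0, -412.0])]
reagent side [(0.91, [246.3, 142.2], [581.4, -410.2])]
dropper scene [(0.65, [262.7, 270.4], [713.3, 5.6])]
dropper side [(0.65, [168.9, 203.2], [709.0, 5.5])]
1.25
```

>>> {"api": "drive_tool", "payload": {
  "commands": [
    {"dx":17,"dy":26,"dz":8},
    {"dx":17,"dy":26,"dz":8},
    {"dx":17,"dy":26,"dz":8},
    {"dx":17,"dy":26,"dz":8},
    {"dx":17,"dy":26,"dz":8}
  ]
}}

```text
invalid input
```

>>> {"api": "drive_tool", "payload": {
  "commands": [
    {"dx":17,"dy":26,"dz":8},
    {"dx":17,"dy":26,"dz":8},
    {"dx":17,"dy":26,"dz":0},
    {"dx":17,"dy":26},
    {"dx":0}
  ]
}}

```text
invalid input
```

>>> {"api": "drive_tool", "payload": {
  "commands": [
    {"dx":0},
    {"dx":0}
  ],
  "grip": 0.4
}}

```text
invalid input
```

Run:
```python
from h import *
np.savez("w1.npz",*cal("wrist"))
save("wrist","wrist1");s=env.state();print(s["t"],s["eef_pos"],s["tcp_rot"],s["opening"])
for d in env.place_of("tripod","wrist"): print(d["conf"],d["pixel"])
for z in (130,):
  print(proj("wrist",[432,-290,z]))
```

```text
1.3 [ 222.40436461 -584.11194909  214.662877  ] [3.14149073e+00 3.38466099e-05 3.63821053e-01] 0.9988653799389233
0.72 [124.5, 94.6]
[ 70.74825695 -69.15847641]
```

View pics/wrist1.png

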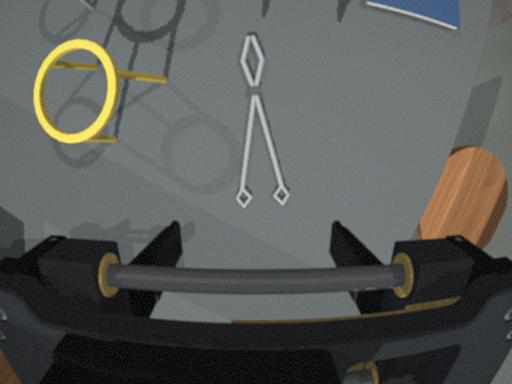

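The arm did not move because the calls were refused. I'll resend with all four keys.

>>> {"api": "drive_tool", "payload": {
  "commands": [
    {"dx":17,"dy":26,"dz":8,"yaw":0},
    {"dx":17,"dy":26,"dz":8,"yaw":0},
    {"dx":17,"dy":26,"dz":8,"yaw":0},
    {"dx":17,"dy":26,"dz":8,"yaw":0},
    {"dx":17,"dy":26,"dz":8,"yaw":0}
  ]
}}

```text
t: 1.77
eef_pos: [307.9, -452.9, 255.1]
tcp_rot: [3.141, -0.0, 0.363]
ft_force: [0.7, -0.7, 0.5]
opening: 0.996
```

>>> {"api": "drive_tool", "payload": {
  "commands": [
    {"dx":17,"dy":26,"dz":8,"yaw":0},
    {"dx":17,"dy":26,"dz":8,"yaw":0},
    {"dx":0,"dy":0,"dz":0,"yaw":0},
    {"dx":0,"dy":0,"dz":0,"yaw":0}
  ],
  "grip": 0.4
}}

```text
t: 2.1
eef_pos: [342.2, -401.3, 271.4]
tcp_rot: [3.14, -0.0, 0.366]
ft_force: [-0.3, -0.0, 0.0]
opening: 0.772
```

Run:
```python
from h import *
np.savez("w1.npz",*cal("wrist"))
save("wrist","wrist1");s=env.state();print(s["t"],s["eef_pos"],s["tcp_rot"],s["opening"])
for d in env.place_of("tripod","wrist"): print(d["conf"],d["pixel"])
for z in (130,):
  print(proj("wrist",[432,-290,z]))
```

```text
2.15 [ 341.63488071 -402.0204508   270.88630799] [3.14079565e+00 4.54148452e-05 3.65009239e-01] 0.7327227093677786
0.82 [202.9, 80.7]
[186.63471432  69.77777356]
```

View pics/wrist1.png

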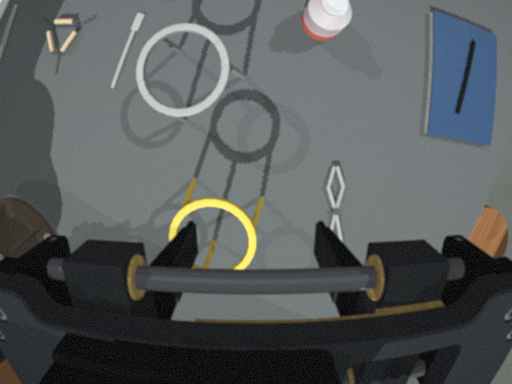

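Run:
```python
from h import *
d=np.load("w1.npz");c=(d["arr_0"],d["arr_1"],d["arr_2"])
im=cv2.imread("pics/wrist1.png")
for d in []: pass
m=(im.min(2)>150);m[:15]=0;m[125:]=0;m[:,:125]=0;m[:,240:]=0
n,l,s,_=cv2.connectedComponentsWithStats(m.astype(np.uint8));k=1+np.argmax(s[1:,4]);ys,xs=np.nonzero(l==k)
P=np.array([atz("wrist",(x,y),130,c)[:2] for x,y in zip(xs,ys)])
from scipy.optimize import least_squares
o=least_squares(lambda p:np.hypot(P[:,0]-p[0],P[:,1]-p[1])-p[2],[430,-290,47]);print(o.x,len(P))
r=np.hypot(*(P-o.x[:2]).T);print(np.percentile(r,[2,50,98]))
v=cv2.resize(im[0:150,90:290],None,fx=4,fy=4,interpolation=cv2.INTER_CUBIC)
cx,cy=o.x[:2]
cv2.imwrite("pics/crop1.png",v)
```

```text
[ 432.04016602 -281.51470061   47.15442765] 2108
[42.86727248 47.20683206 51.24648822]
```

View pics/crop1.png

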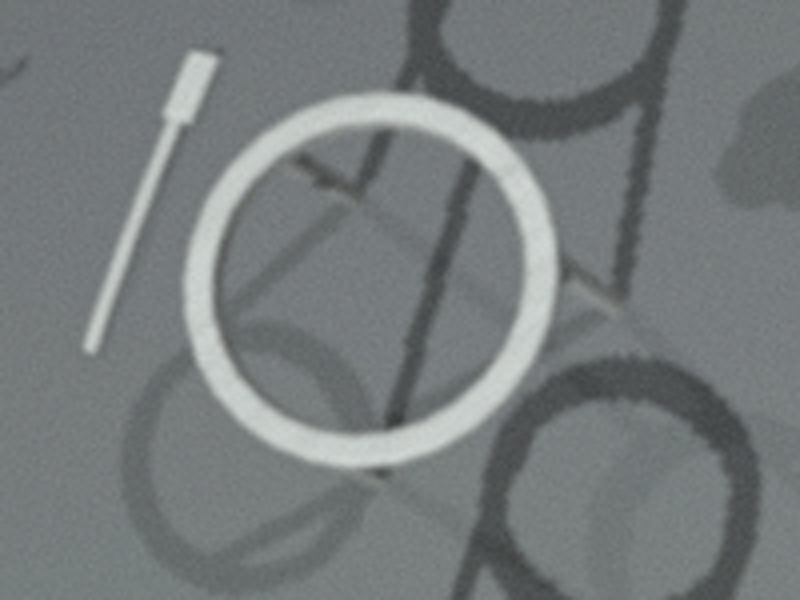

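The fitted ring radii, 42.9 to 51.2, match the 43 to 52 specified. The feet show in the crop at about (353,193), (618,303) and (382,475).

Run:
```python
from h import *
d=np.load("w1.npz");c=(d["arr_0"],d["arr_1"],d["arr_2"])
F=[]
for x,y in [(353,193),(618,303),(382,475)]:
    p=atz("wrist",(90+x/4-.4,y/4-.4),3,c)[:2];F.append(p)
    print(p.round(1),np.hypot(*(p-[432,-281.5])).round(1),np.degrees(np.arctan2(*(p-[432,-281.5])[::-1])).round(1))
print(np.mean(F,0))
```

```text
[ 468.6 -228.8] 64.1 55.2
[ 460.4 -337.5] 62.8 -63.1
[ 371.4 -277.6] 60.8 176.3
[ 433.44683382 -281.32154461]
```

>>> {"api": "drive_tool", "payload": {
  "commands": [
    {"dx":13.8,"dy":11.74,"dz":-7,"yaw":6.52},
    {"dx":13.8,"dy":11.74,"dz":-7,"yaw":6.52},
    {"dx":13.8,"dy":11.74,"dz":-7,"yaw":6.52},
    {"dx":13.8,"dy":11.74,"dz":-7,"yaw":6.52},
    {"dx":13.8,"dy":11.74,"dz":-7,"yaw":6.52}
  ]
}}

```text
t: 2.62
eef_pos: [410.3, -344.0, 234.8]
tcp_rot: [-3.141, -0.0, 0.937]
ft_force: [-0.2, 0.2, 0.2]
opening: 0.407
```

>>> {"api": "drive_tool", "payload": {
  "commands": [
    {"dx":13.8,"dy":11.74,"dz":-7,"yaw":6.52},
    {"dx":13.8,"dy":11.74,"dz":-7,"yaw":6.52},
    {"dx":13.8,"dy":11.74,"dz":-7,"yaw":6.52},
    {"dx":13.8,"dy":11.74,"dz":-7,"yaw":6.52},
    {"dx":13.8,"dy":11.74,"dz":-7,"yaw":6.52}
  ]
}}

```text
t: 3.03
eef_pos: [479.5, -285.3, 199.7]
tcp_rot: [-3.141, -0.0, 1.506]
ft_force: [-0.8, -0.9, 0.1]
opening: 0.402
```

>>> {"api": "drive_tool", "payload": {
  "commands": [
    {"dx":0,"dy":0,"dz":0,"yaw":0},
    {"dx":0,"dy":0,"dz":0,"yaw":0}
  ]
}}

```text
t: 3.2
eef_pos: [479.2, -285.2, 199.8]
tcp_rot: [-3.14, -0.001, 1.5]
ft_force: [-0.4, -0.1, 0.1]
opening: 0.398
```

Run:
```python
from h import *
C=cal("wrist")
im=save("wrist","wrist2");s=env.state();print(s["t"],s["eef_pos"],s["tcp_rot"],s["opening"])
save("side","side2")
print(proj("wrist",[432,-281.5,130],C),proj("wrist",s["eef_pos"],C))
```

```text
3.25 [ 478.95128552 -285.53699848  200.2674371 ] [-3.14088159e+00 -2.84349064e-04  1.49861646e+00] 0.399781350954142
[199.67754878 205.91416601] [254.41008893 241.77707558]
```

View pics/wrist2.png

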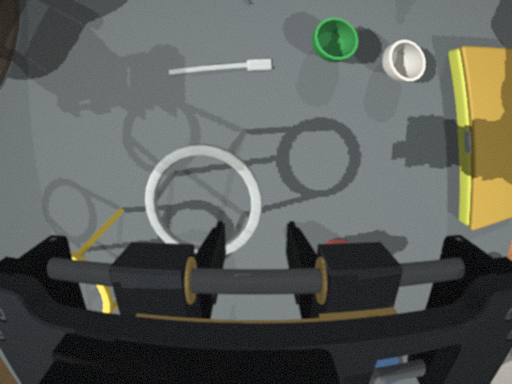

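```bash
cat >> h.py <<'E'
from scipy.optimize import least_squares
def ringfit(im,c,z,box,r0,guess,thr=150,n="wrist"):
    m=(im.min(2)>thr);k=np.zeros_like(m);x0,x1,y0,y1=box;k[y0:y1,x0:x1]=1;m&=k
    ys,xs=np.nonzero(m);P=np.array([atz(n,(x,y),z,c)[:2] for x,y in zip(xs,ys)])
    g=np.array(guess,float)
    for _ in range(4):
        r=np.hypot(*(P-g).T);Q=P[abs(r-r0)<8]
        g=least_squares(lambda p:np.hypot(Q[:,0]-p[0],Q[:,1]-p[1])-r0,g,loss="soft_l1").x
    return g,len(Q),np.percentile(np.hypot(*(Q-g).T),[3,50,97])
E
python3 - <<'E'
from h import *
im=cv2.imread("pics/wrist2.png")[:,:,::-1]
C=cal("wrist")
print(ringfit(im,C,130,(130,280,130,250),47.5,(432,-281)))
E
```

```text
(array([ 432.31089344, -281.14379283]), 2623, array([43.04431111, 47.24148578, 51.23096705]))
```

>>> {"api": "drive_tool", "payload": {
  "commands": [
    {"dx":0.4,"dy":0.5,"dz":-31,"yaw":0},
    {"dx":0,"dy":0,"dz":-31,"yaw":0},
    {"dx":0,"dy":0,"dz":-32,"yaw":0},
    {"dx":0,"dy":0,"dz":0,"yaw":0}
  ]
}}

```text
t: 3.63
eef_pos: [477.3, -283.8, 102.4]
tcp_rot: [-3.136, -0.004, 1.499]
ft_force: [0.6, -0.5, 0.3]
opening: 0.398
```

>>> {"api": "drive_tool", "payload": {
  "commands": [
    {"dx":0,"dy":0,"dz":0,"yaw":0},
    {"dx":0,"dy":0,"dz":0,"yaw":0},
    {"dx":0,"dy":0,"dz":0,"yaw":0},
    {"dx":0,"dy":0,"dz":0,"yaw":0},
    {"dx":0,"dy":0,"dz":0,"yaw":0}
  ],
  "grip": 0
}}

```text
t: 4.05
eef_pos: [480.2, -284.6, 108.0]
tcp_rot: [3.14, 0.001, 1.502]
ft_force: [-0.4, 0.3, -0.1]
opening: 0.104
```

Run:
```python
from h import *
C=cal("wrist")
im=save("wrist","wrist3");s=env.state();print(s["t"],s["eef_pos"],s["tcp_rot"],s["opening"],s["ft_force"])
print(ringfit(im,C,130,(130,280,100,250),47.5,(432,-281)))
```

```text
4.1 [ 480.09048268 -284.43746011  107.74117962] [3.14008913e+00 9.40609040e-04 1.50158273e+00] 0.08091375427916268 [-0.02953322  0.11713574  3.78033895]
(array([ 432.90242252, -280.80543887]), 1238, array([43.77419575, 47.5101107 , 51.2151669 ]))
```

View pics/wrist3.png

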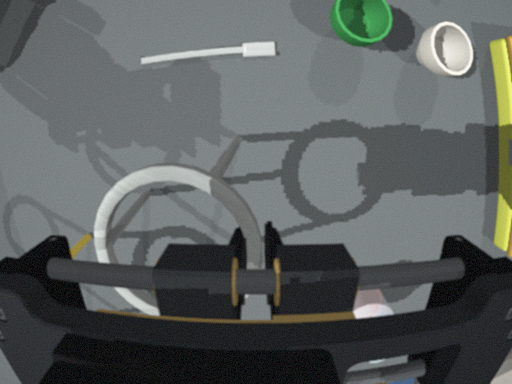

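>>> {"api": "drive_tool", "payload": {
  "commands": [
    {"dx":0,"dy":0,"dz":0,"yaw":0},
    {"dx":0,"dy":0,"dz":0,"yaw":0},
    {"dx":0,"dy":0,"dz":8,"yaw":0},
    {"dx":0,"dy":0,"dz":15,"yaw":0},
    {"dx":0,"dy":0,"dz":15,"yaw":0}
  ]
}}

```text
t: 4.52
eef_pos: [479.5, -283.9, 145.1]
tcp_rot: [-3.141, -0.001, 1.502]
ft_force: [0.2, -0.1, -1.9]
opening: 0.083
```

>>> {"api": "drive_tool", "payload": {
  "commands": [
    {"dx":0,"dy":0,"dz":20,"yaw":0},
    {"dx":0,"dy":0,"dz":20,"yaw":0},
    {"dx":0,"dy":0,"dz":20,"yaw":0},
    {"dx":0,"dy":0,"dz":12,"yaw":0},
    {"dx":0,"dy":0,"dz":0,"yaw":0}
  ]
}}

```text
t: 4.93
eef_pos: [480.4, -284.6, 219.5]
tcp_rot: [3.138, 0.002, 1.502]
ft_force: [-0.8, 0.5, -1.5]
opening: 0.086
```

Run:
```python
from h import *
C=cal("wrist")
im=save("wrist","wrist4");s=env.state();print(s["t"],s["eef_pos"],s["tcp_rot"],s["opening"],s["ft_force"])
z=s["eef_pos"][2]+24
print(ringfit(im,C,z,(80,280,100,250),47.5,(432,-281)))
save("side","side4");save("scene","scene4")
```

```text
4.9833 [ 480.01743108 -284.28656807  217.81353437] [3.13971008e+00 1.18304989e-03 1.50182240e+00] 0.08229479015164366 [ 0.00399004  0.98568545 -2.1451504 ]
(array([ 434.43912654, -281.10343246]), 2148, array([43.73954437, 47.46319818, 51.01034283]))
```

View pics/scene4.png

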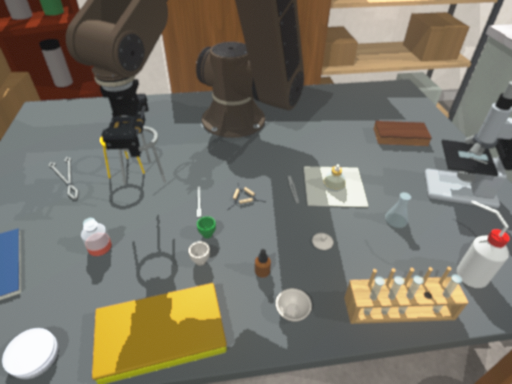

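View pics/wrist4.png

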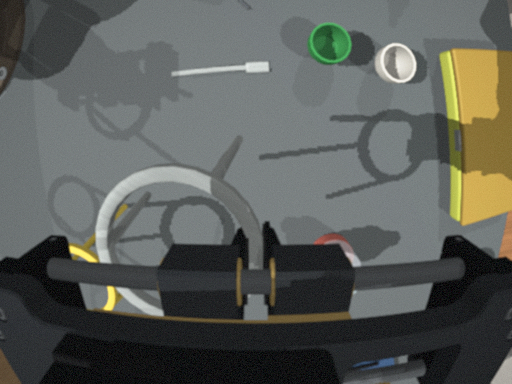

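>>> {"api": "drive_tool", "payload": {
  "commands": [
    {"dx":0,"dy":20,"dz":0,"yaw":0},
    {"dx":0,"dy":34,"dz":0,"yaw":0},
    {"dx":0,"dy":34,"dz":0,"yaw":0},
    {"dx":0,"dy":34,"dz":0,"yaw":0},
    {"dx":0,"dy":34,"dz":0,"yaw":0}
  ]
}}

```text
t: 5.5
eef_pos: [479.0, -126.7, 215.5]
tcp_rot: [-3.14, -0.001, 1.501]
ft_force: [0.3, 0.0, -1.4]
opening: 0.081
```

>>> {"api": "drive_tool", "payload": {
  "commands": [
    {"dx":0,"dy":34,"dz":0,"yaw":0},
    {"dx":0,"dy":34,"dz":0,"yaw":0},
    {"dx":0,"dy":34,"dz":0,"yaw":0},
    {"dx":0,"dy":34,"dz":0,"yaw":0},
    {"dx":0,"dy":34,"dz":0,"yaw":0}
  ]
}}

```text
t: 5.92
eef_pos: [479.0, 43.4, 215.7]
tcp_rot: [-3.14, 0.0, 1.502]
ft_force: [0.1, 0.3, -2.1]
opening: 0.086
```

>>> {"api": "drive_tool", "payload": {
  "commands": [
    {"dx":0,"dy":34,"dz":0,"yaw":0},
    {"dx":0,"dy":24,"dz":0,"yaw":0},
    {"dx":0,"dy":0,"dz":0,"yaw":0},
    {"dx":0,"dy":0,"dz":0,"yaw":0}
  ]
}}

```text
t: 6.25
eef_pos: [479.3, 100.7, 215.7]
tcp_rot: [-3.14, 0.0, 1.504]
ft_force: [-0.6, -0.6, -1.6]
opening: 0.079
```

Run:
```python
from h import *
C=cal("wrist");np.savez("w5.npz",*C)
im=save("wrist","wrist5");s=env.state();print(s["t"],s["eef_pos"],s["tcp_rot"],s["opening"],s["ft_force"])
for q,z in (("mat",6),("burner",6)):
  for d in env.place_of(q,"wrist"): print(q,d["conf"],d["pixel"],atz("wrist",d["pixel"],z,C))
```

```text
6.3 [479.421775    99.85700833 215.82326486] [-3.14010335e+00  4.45795938e-04  1.50299247e+00] 0.08707439101268497 [ 0.40771311 -0.53942227 -1.96060904]
burner 0.93 [209.2, 42.7] [432.15847852 274.75123827   6.        ]
```

View pics/wrist5.png

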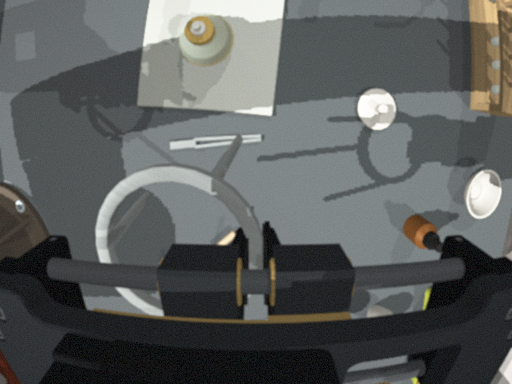

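Run:
```python
from h import *
d=np.load("w5.npz");C=(d["arr_0"],d["arr_1"],d["arr_2"])
im=cv2.imread("pics/wrist5.png")
v=cv2.resize(im[0:120,130:290],None,fx=5,fy=5,interpolation=cv2.INTER_CUBIC)
for (cx,cy),col in (((432.2,274.8),(0,0,255)),):
  for z,r in((6,34.5),(26,34.5),(84,3)):
    pts=np.array([(proj("wrist",[cx+r*np.cos(a),cy+r*np.sin(a),z],C)-[130,0]+.5)*5 for a in np.linspace(0,6.3,60)]).astype(int)
    cv2.polylines(v,[pts],True,col,1)
cv2.imwrite("pics/crop5.png",v)
print(atz("wrist",(199,27),84,C))
```

```text
[433.49087684 273.4641027   84.        ]
```

View pics/crop5.png

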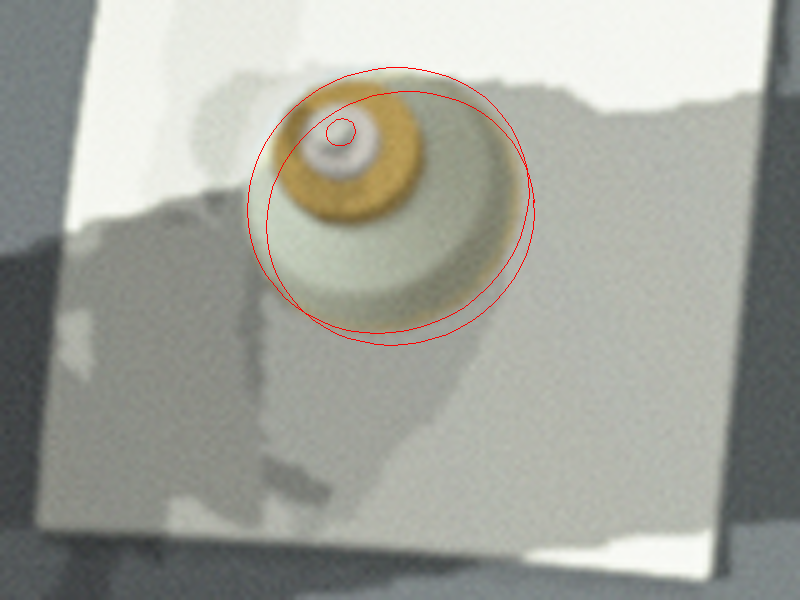

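>>> {"api": "drive_tool", "payload": {
  "commands": [
    {"dx":0,"dy":34,"dz":0,"yaw":0},
    {"dx":0,"dy":34,"dz":0,"yaw":0},
    {"dx":0,"dy":34,"dz":0,"yaw":0},
    {"dx":0,"dy":34,"dz":0,"yaw":0},
    {"dx":0,"dy":35,"dz":0,"yaw":0}
  ]
}}

```text
t: 6.82
eef_pos: [480.1, 271.1, 216.5]
tcp_rot: [-3.141, 0.0, 1.5]
ft_force: [0.4, -0.8, -1.9]
opening: 0.081
```

>>> {"api": "drive_tool", "payload": {
  "commands": [
    {"dx":0,"dy":0,"dz":0,"yaw":0},
    {"dx":0,"dy":0,"dz":0,"yaw":0}
  ]
}}

```text
t: 6.98
eef_pos: [479.8, 271.1, 216.1]
tcp_rot: [-3.141, 0.001, 1.503]
ft_force: [0.9, 0.2, -1.7]
opening: 0.082
```

Run:
```python
from h import *
C=cal("wrist");np.savez("w6.npz",*C)
im=save("wrist","wrist6");s=env.state();print(s["t"],s["eef_pos"],s["tcp_rot"],s["opening"],s["ft_force"])
im=save("side","side6");c=cal("side")
v=im[150:350,150:350].copy();v=cv2.resize(v,None,fx=3,fy=3,interpolation=cv2.INTER_CUBIC)
im2=save("scene","scene6")
v2=cv2.resize(im2[90:240,270:420],None,fx=4,fy=4,interpolation=cv2.INTER_CUBIC)
save("","c6a",v);save("","c6b",v2)
```

```text
7.0333 [479.84942739 270.10684325 216.19632959] [-3.14092083e+00  6.93444559e-04  1.50179296e+00] 0.0850816407704319 [ 0.25137931 -0.23292014 -1.52353329]
```

View pics/wrist6.png

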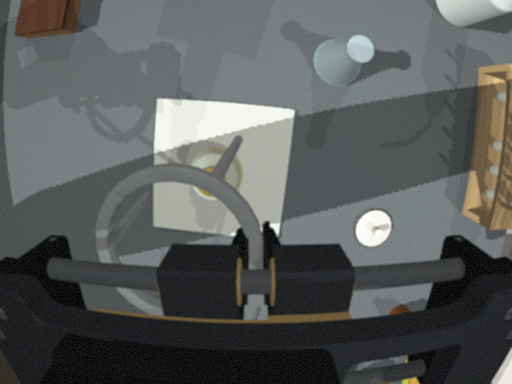

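View pics/c6a.png

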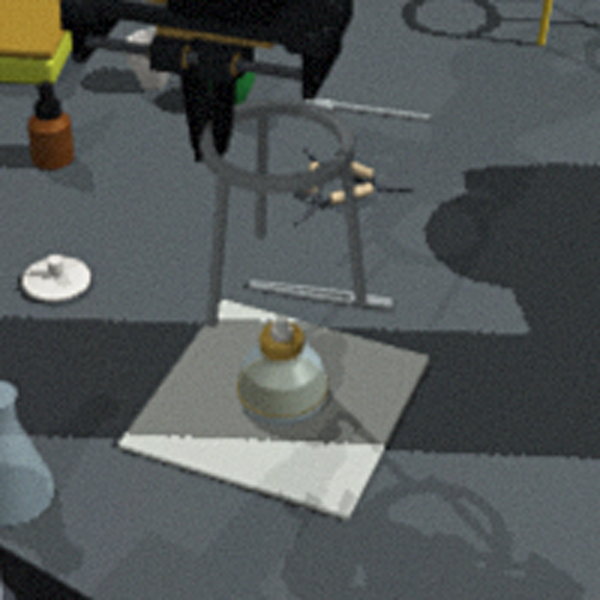

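View pics/c6b.png

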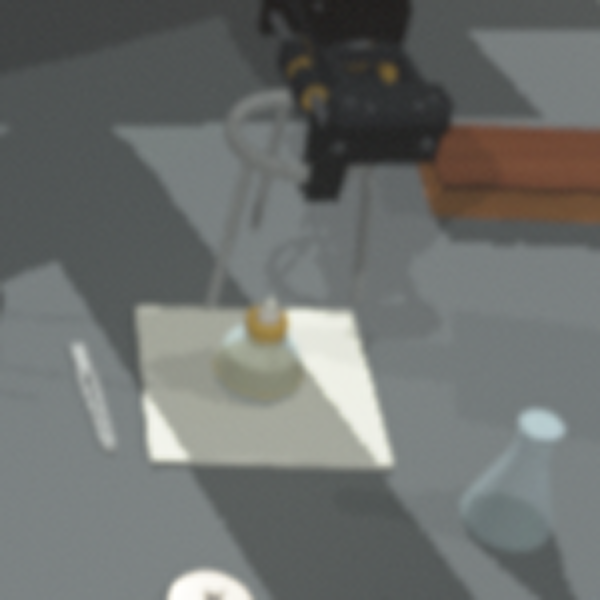

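Run:
```python
from h import *
d=np.load("w6.npz");C=(d["arr_0"],d["arr_1"],d["arr_2"])
im=cv2.imread("pics/wrist6.png")
print("side wick",atz("side",(150+281/3,150+322/3),84),"scene wick",atz("scene",(270+269/4,90+300/4),84))
# mat corners
for p in [(157,99),(294,108),(153,226),(279,236)]: print(atz("wrist",p,6,C)[:2].round(1))
v=cv2.resize(im[80:260,80:300],None,fx=3.5,fy=3.5,interpolation=cv2.INTER_CUBIC)
for (cx,cy),col in (((432.5,274),(0,0,255)),):
  for z,r in((6,34.5),(26,34.5),(84,3)):
    pts=np.array([(proj("wrist",[cx+r*np.cos(a),cy+r*np.sin(a),z],C)-[80,80]+.5)*3.5 for a in np.linspace(0,6.3,60)]).astype(int)
    cv2.polylines(v,[pts],True,col,1)
cv2.imwrite("pics/crop6.png",v)
print(ringfit(im,C,240,(80,280,100,250),47.5,(432,275),thr=100))
```

```text
side wick [426.76455236 282.04316256  84.        ] scene wick [427.6793728  276.04475481  84.        ]
[359.  379.5]
[534.5 352.2]
[328.9 205.1]
[507. 180.]
(array([435.00335455, 275.02828576]), 4715, array([40.00528502, 47.409373  , 54.68684707]))
```

View pics/crop6.png

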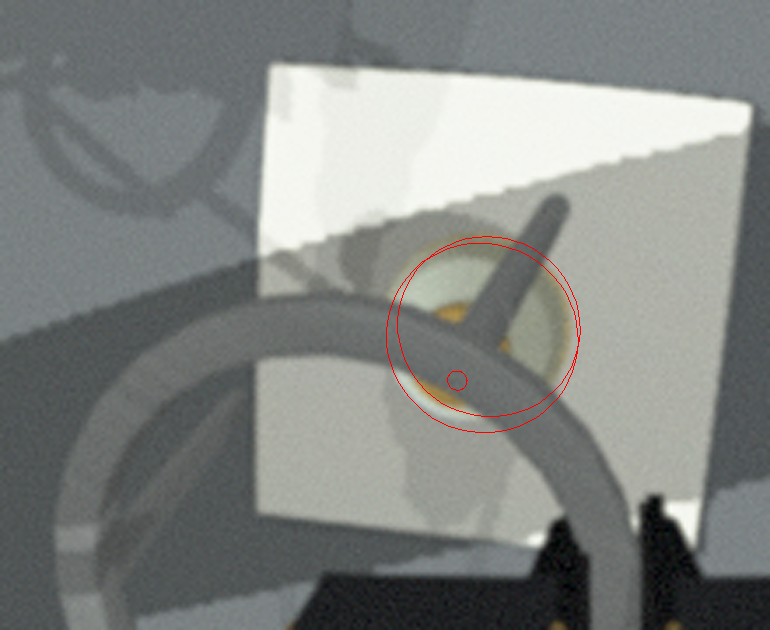

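>>> {"api": "drive_tool", "payload": {
  "commands": [
    {"dx":-2.5,"dy":2,"dz":0,"yaw":0},
    {"dx":0,"dy":0,"dz":-15,"yaw":0},
    {"dx":0,"dy":0,"dz":-15,"yaw":0},
    {"dx":0,"dy":0,"dz":-15,"yaw":0},
    {"dx":0,"dy":0,"dz":-15,"yaw":0}
  ]
}}

```text
t: 7.55
eef_pos: [477.5, 271.9, 156.3]
tcp_rot: [3.141, -0.0, 1.5]
ft_force: [0.1, 0.4, -1.2]
opening: 0.084
```

>>> {"api": "drive_tool", "payload": {
  "commands": [
    {"dx":0,"dy":0,"dz":-15,"yaw":0},
    {"dx":0,"dy":0,"dz":-12,"yaw":0},
    {"dx":0,"dy":0,"dz":-8,"yaw":0},
    {"dx":0,"dy":0,"dz":-4,"yaw":0},
    {"dx":0,"dy":0,"dz":0,"yaw":0}
  ]
}}

```text
t: 7.97
eef_pos: [477.2, 272.3, 117.2]
tcp_rot: [-3.141, 0.0, 1.501]
ft_force: [-0.3, -0.3, -1.4]
opening: 0.082
```

Run:
```python
from h import *
C=cal("wrist");np.savez("w7.npz",*C)
im=save("wrist","wrist7");s=env.state();print(s["t"],s["eef_pos"],s["tcp_rot"],s["opening"],s["ft_force"])
im=save("side","side7")
v=im[180:330,170:320].copy();v=cv2.resize(v,None,fx=4,fy=4,interpolation=cv2.INTER_CUBIC)
im2=save("scene","scene7")
v2=cv2.resize(im2[100:220,280:400],None,fx=5,fy=5,interpolation=cv2.INTER_CUBIC)
save("","c7a",v);save("","c7b",v2)
```

```text
8.0167 [477.48844749 272.5198428  117.83468048] [3.14151848e+00 2.56179812e-05 1.50118783e+00] 0.08267547640218978 [ 0.45363786  0.29400366 -1.42009844]
```

View pics/c7a.png

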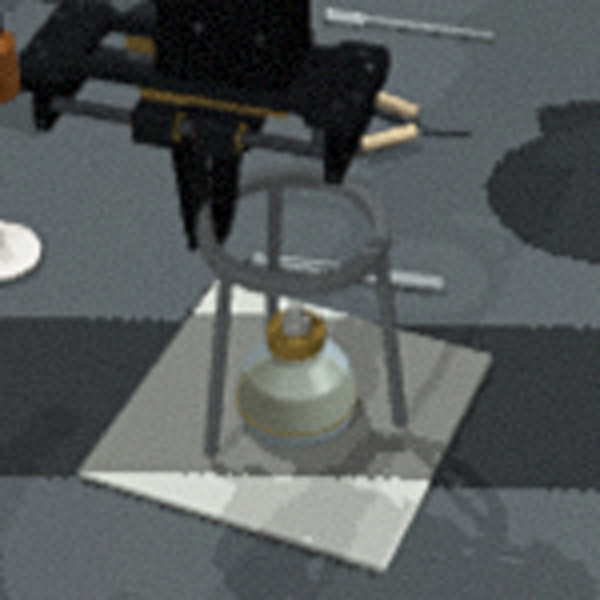

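View pics/c7b.png

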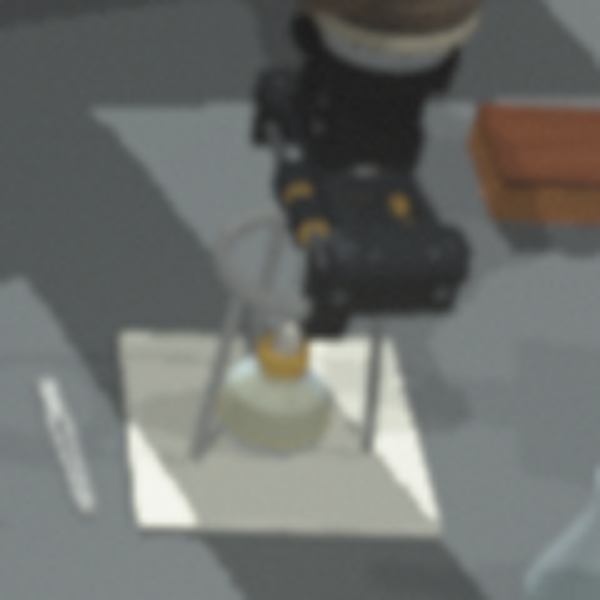

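Run:
```python
from h import *
f=lambda n,p,z:atz(n,p,z)[:2].round(1)
z=10
a=[f("side",(170+x/4,180+y/4),z) for x,y in((212,452),(402,420))]
b=[f("scene",(280+x/5,100+y/5),z) for x,y in((203,452),(370,448))]
print(a,b)
c0=np.array([430.1,275.3])
for ang in (56,-64,176): print(ang,c0+62*np.array([np.cos(np.radians(ang)),np.sin(np.radians(ang))]))
print("wick",f("side",(170+294/4,180+312/4),84),f("scene",(280+285/5,100+332/5),84))
# base ellipse extents: body widest z~16
print("body side",f("side",(170+237/4,180+395/4),18),f("side",(170+358/4,180+395/4),18))
print("body scene",f("scene",(280+217/5,100+405/5),18),f("scene",(280+333/5,100+405/5),18))
```

```text
[array([463.6, 324.4]), array([366.4, 276.3])] [array([454.1, 226.9]), array([464.2, 330.5])]
56 [464.76996002 326.7003295 ]
-64 [457.2790111  219.57476913]
176 [368.25102888 279.62490137]
wick [426.6 284.3] [434.  273.3]
body side [459.4 285.7] [393.  270.4]
body scene [421.3 244. ] [430.9 316.3]
```

>>> {"api": "drive_tool", "payload": {
  "commands": [
    {"dx":-1.5,"dy":0,"dz":-2,"yaw":0},
    {"dx":0,"dy":0,"dz":-2,"yaw":0},
    {"dx":0,"dy":0,"dz":-0.5,"yaw":0},
    {"dx":0,"dy":0,"dz":0,"yaw":0},
    {"dx":0,"dy":0,"dz":0,"yaw":0}
  ]
}}

```text
t: 8.53
eef_pos: [476.2, 273.0, 113.7]
tcp_rot: [3.14, -0.001, 1.502]
ft_force: [1.5, 0.7, 5.5]
opening: 0.079
```

>>> {"api": "drive_tool", "payload": {
  "commands": [
    {"dx":0,"dy":0,"dz":0,"yaw":0},
    {"dx":0,"dy":0,"dz":0,"yaw":0},
    {"dx":0,"dy":0,"dz":0,"yaw":0},
    {"dx":0,"dy":0,"dz":0,"yaw":0}
  ],
  "grip": 0.4
}}

```text
t: 8.87
eef_pos: [475.6, 272.7, 112.9]
tcp_rot: [-3.141, 0.0, 1.502]
ft_force: [-0.1, 0.7, -0.0]
opening: 0.304
```

>>> {"api": "drive_tool", "payload": {
  "commands": [
    {"dx":0,"dy":0,"dz":20,"yaw":0},
    {"dx":0,"dy":0,"dz":30,"yaw":0},
    {"dx":0,"dy":0,"dz":40,"yaw":0},
    {"dx":0,"dy":-40,"dz":10,"yaw":0},
    {"dx":0,"dy":-40,"dz":0,"yaw":0}
  ]
}}

```text
t: 9.28
eef_pos: [476.6, 193.4, 216.0]
tcp_rot: [3.137, -0.002, 1.505]
ft_force: [1.5, 0.3, -0.6]
opening: 0.401
```

>>> {"api": "drive_tool", "payload": {
  "commands": [
    {"dx":0,"dy":-30,"dz":0,"yaw":0},
    {"dx":0,"dy":0,"dz":0,"yaw":0},
    {"dx":0,"dy":0,"dz":0,"yaw":0}
  ]
}}

```text
t: 9.53
eef_pos: [475.9, 161.7, 213.3]
tcp_rot: [3.141, -0.0, 1.499]
ft_force: [-1.0, -0.3, 0.4]
opening: 0.401
```

Run:
```python
from h import *
C=cal("wrist");np.savez("w8.npz",*C)
im=save("wrist","wrist8");s=env.state();print(s["t"],s["eef_pos"],s["tcp_rot"],s["opening"],s["ft_force"])
im2=save("side","side8")
v=im2[180:330,170:320].copy();v=cv2.resize(v,None,fx=3,fy=3,interpolation=cv2.INTER_CUBIC)
im3=save("scene","scene8")
v2=cv2.resize(im3[100:220,280:400],None,fx=3.75,fy=3.75,interpolation=cv2.INTER_CUBIC)
save("","c8",np.hstack([v,v2]))
```

```text
9.5833 [475.9120037  162.59622415 213.21314353] [ 3.14148051e+00 -2.03704586e-04  1.50034972e+00] 0.4002528040166695 [-0.05212581 -0.33620284  0.00877728]
```

View pics/wrist8.png

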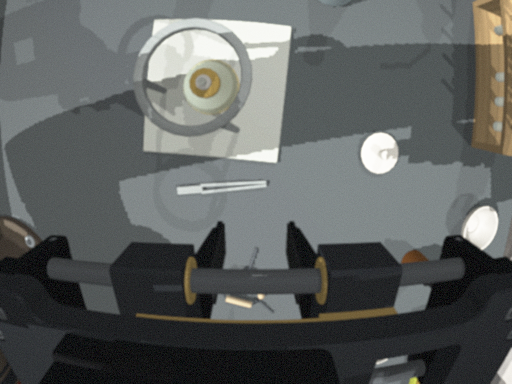

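View pics/c8.png

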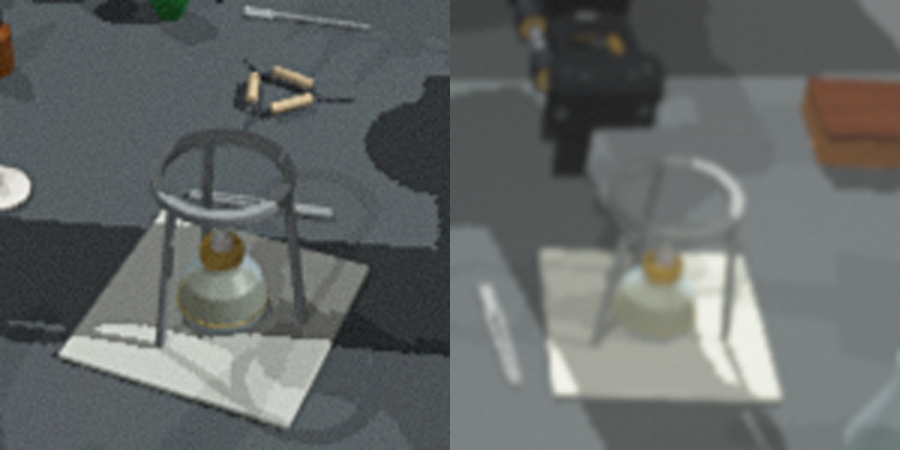

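Run:
```python
from h import *
d=np.load("w8.npz");C=(d["arr_0"],d["arr_1"],d["arr_2"])
im=cv2.imread("pics/wrist8.png")
def draw(v,o,s,cx,cy,z,r,col):
    pts=np.array([(proj("wrist",[cx+r*np.cos(a),cy+r*np.sin(a),z],C)-o+.5)*s for a in np.linspace(0,6.3,80)]).astype(int)
    cv2.polylines(v,[pts],True,col,1)
e=[(135,77),(252,77),(193,18),(193,136)]
P=[atz("wrist",p,136,C)[:2] for p in e];print(np.round(P,1))
cx,cy=430,276
g=least_squares(lambda p:[np.hypot(*(q-p))-52 for q in P],[430,276]).x;print(g)
print("wick",atz("wrist",(203,82),84,C))
v=cv2.resize(im[5:175,110:310],None,fx=4,fy=4,interpolation=cv2.INTER_CUBIC);o=[110,5]
draw(v,o,4,*g,136,52,(0,255,0));draw(v,o,4,*g,136,43,(0,255,0))
w=atz("wrist",(203,82),84,C)
for z,r in((84,4),(26,34.5),(8,34.5)): draw(v,o,4,w[0],w[1],z,r,(0,0,255))
cv2.imwrite("pics/crop8.png",v)
```

```text
[[381.  282. ]
 [481.2 269.3]
 [435.7 326.5]
 [428.3 224.6]]
[431.06918064 275.61332215]
wick [432.04527048 275.23484558  84.        ]
```

View pics/crop8.png

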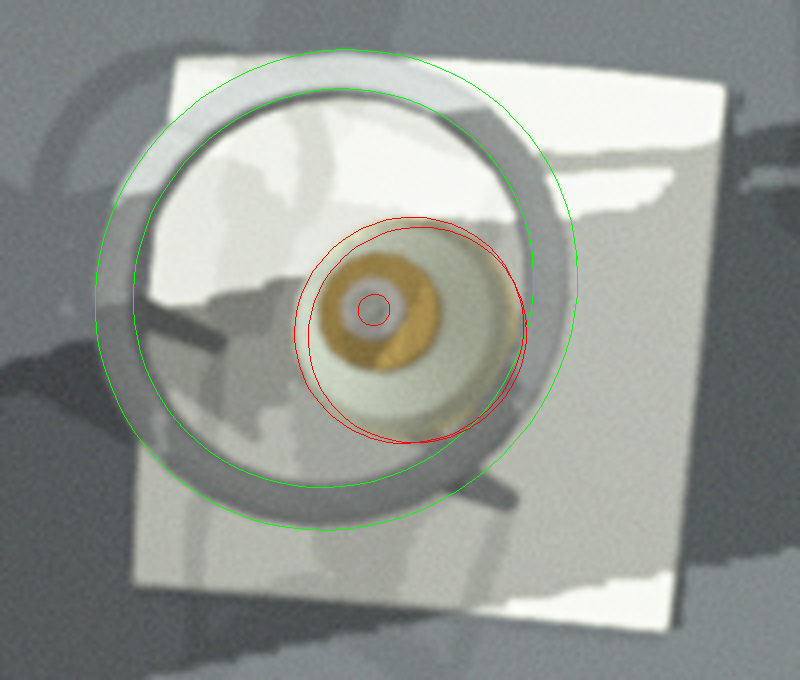

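>>> {"api": "drive_tool", "payload": {
  "commands": [
    {"dx":0,"dy":-34,"dz":0,"yaw":0},
    {"dx":0,"dy":-34,"dz":0,"yaw":0},
    {"dx":0,"dy":-34,"dz":0,"yaw":0},
    {"dx":0,"dy":-34,"dz":0,"yaw":0},
    {"dx":0,"dy":-34,"dz":0,"yaw":0}
  ]
}}

```text
t: 10.1
eef_pos: [475.9, -7.6, 213.0]
tcp_rot: [-3.142, -0.0, 1.504]
ft_force: [0.0, 0.3, -0.2]
opening: 0.4
```

>>> {"api": "drive_tool", "payload": {
  "commands": [
    {"dx":0,"dy":-34,"dz":-5,"yaw":0},
    {"dx":0,"dy":-34,"dz":-10,"yaw":0},
    {"dx":0,"dy":-10,"dz":-10,"yaw":0},
    {"dx":0,"dy":0,"dz":0,"yaw":0},
    {"dx":0,"dy":0,"dz":0,"yaw":0}
  ]
}}

```text
t: 10.52
eef_pos: [475.8, -84.5, 187.6]
tcp_rot: [-3.14, -0.001, 1.501]
ft_force: [0.9, 1.3, 0.6]
opening: 0.401
```

Run:
```python
from h import *
C=cal("wrist");np.savez("w9.npz",*C)
im=save("wrist","wrist9");s=env.state();print(s["t"],s["eef_pos"],s["tcp_rot"],s["opening"],s["ft_force"])
for d in env.place_of("triangle","wrist"): print(d["conf"],d["pixel"],atz("wrist",d["pixel"],0,C))
x,y=proj("wrist",[448,-6,5],C).astype(int);print(x,y)
x0=max(x-75,0);y0=max(y-65,0)
v=cv2.resize(im[y0:y0+130,x0:x0+150],None,fx=5,fy=5,interpolation=cv2.INTER_CUBIC);save("","c9",v);print(x0,y0)
```

```text
10.5667 [475.9872611  -84.05777802 188.10604985] [-3.14104686e+00 -3.97405422e-04  1.50245752e+00] 0.4017712513334223 [0.53167844 0.70184793 0.1489525 ]
0.56 [227.6, 118.4] [447.81469197 -10.77190904   0.        ]
227 114
152 49
```

View pics/c9.png

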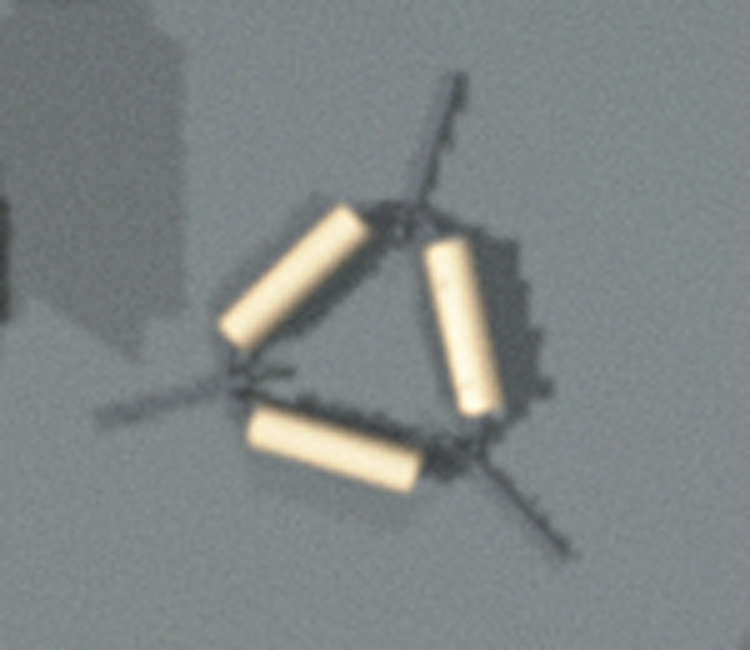

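The crop shows the triangle clearly, with tubes at about (293,275), (462,327) and (333,450), and its three tails.

Run:
```python
from h import *
d=np.load("w9.npz");C=(d["arr_0"],d["arr_1"],d["arr_2"])
im=cv2.imread("pics/wrist9.png").astype(int)
m=((im[:,:,2]-im[:,:,0]>25)&(im[:,:,2]>150));k=np.zeros_like(m);k[49:179,152:302]=1
n,l,s,c=cv2.connectedComponentsWithStats((m&k).astype(np.uint8))
T=[]
for i in range(1,n):
    if s[i,4]<60: continue
    ys,xs=np.nonzero(l==i);P=np.array([atz("wrist",(x,y),12,C)[:2] for x,y in zip(xs,ys)]);T.append(P.mean(0))
T=np.array(T);g=T.mean(0);print(T.round(1),g)
for t in T: print(np.hypot(*(t-g)).round(1),np.degrees(np.arctan2(*(t-g)[::-1])).round(1))
```

```text
[[429.9   8.3]
 [468.1  -6.9]
 [436.2 -33.1]] [444.72808678 -10.60212027]
24.0 128.2
23.6 8.9
24.1 -110.7
```

>>> {"api": "drive_tool", "payload": {
  "commands": [
    {"dx":-3.8,"dy":38.7,"dz":0,"yaw":6.4},
    {"dx":-3.8,"dy":38.7,"dz":0,"yaw":6.4},
    {"dx":0,"dy":0,"dz":-38,"yaw":0},
    {"dx":0,"dy":0,"dz":-38,"yaw":0},
    {"dx":0,"dy":0,"dz":-38,"yaw":0}
  ]
}}

```text
t: 11.03
eef_pos: [468.7, -5.6, 74.1]
tcp_rot: [3.138, 0.001, 1.729]
ft_force: [1.7, 0.1, 0.3]
opening: 0.399
```

>>> {"api": "drive_tool", "payload": {
  "commands": [
    {"dx":0,"dy":0,"dz":-25,"yaw":0},
    {"dx":0,"dy":0,"dz":-14,"yaw":0},
    {"dx":0,"dy":0,"dz":0,"yaw":0},
    {"dx":0,"dy":0,"dz":0,"yaw":0},
    {"dx":0,"dy":0,"dz":0,"yaw":0}
  ]
}}

```text
t: 11.45
eef_pos: [468.8, -7.2, 36.3]
tcp_rot: [3.14, 0.0, 1.726]
ft_force: [-0.2, -0.3, 1.3]
opening: 0.4
```

Run:
```python
from h import *
im=save("wrist","wrist10");s=env.state();print(s["t"],s["eef_pos"],s["tcp_rot"],s["opening"],s["ft_force"])
```

```text
11.5 [468.92711132  -7.36669313  36.46355767] [3.13939848e+00 6.77607689e-04 1.72605812e+00] 0.40134173564820386 [ 0.96386936 -0.65407277  0.32270291]
```

View pics/wrist10.png

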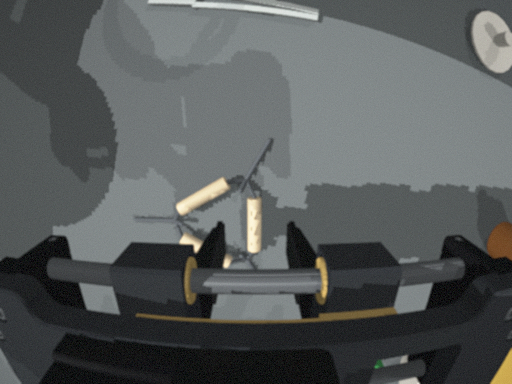

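>>> {"api": "drive_tool", "payload": {
  "commands": [
    {"dx":-0.4,"dy":0.3,"dz":-14,"yaw":0},
    {"dx":0,"dy":0,"dz":-12,"yaw":0},
    {"dx":0,"dy":0,"dz":-8,"yaw":0},
    {"dx":0,"dy":0,"dz":0,"yaw":0},
    {"dx":0,"dy":0,"dz":0,"yaw":0}
  ]
}}

```text
t: 11.92
eef_pos: [468.0, -7.5, 1.7]
tcp_rot: [3.141, 0.0, 1.725]
ft_force: [0.2, 0.0, -0.3]
opening: 0.403
```

>>> {"api": "drive_tool", "payload": {
  "commands": [
    {"dx":0,"dy":0,"dz":0,"yaw":0},
    {"dx":0,"dy":0,"dz":0,"yaw":0},
    {"dx":0,"dy":0,"dz":0,"yaw":0},
    {"dx":0,"dy":0,"dz":0,"yaw":0},
    {"dx":0,"dy":0,"dz":0,"yaw":0}
  ],
  "grip": 0
}}

```text
t: 12.33
eef_pos: [467.9, -7.5, 1.4]
tcp_rot: [3.141, 0.0, 1.725]
ft_force: [-0.4, 0.2, -0.1]
opening: 0.107
```

>>> {"api": "drive_tool", "payload": {
  "commands": [
    {"dx":0,"dy":0,"dz":0,"yaw":0},
    {"dx":0,"dy":0,"dz":0,"yaw":0},
    {"dx":0,"dy":0,"dz":6,"yaw":0},
    {"dx":0,"dy":0,"dz":14,"yaw":0},
    {"dx":0,"dy":0,"dz":20,"yaw":0}
  ]
}}

```text
t: 12.75
eef_pos: [467.1, -7.4, 40.9]
tcp_rot: [-3.139, -0.001, 1.725]
ft_force: [-0.2, -0.8, -1.0]
opening: 0.097
```

Run:
```python
from h import *
im=save("wrist","wrist11");s=env.state();print(s["t"],s["eef_pos"],s["tcp_rot"],s["opening"],s["ft_force"])
im2=save("side","side11");v=cv2.resize(im2[120:260,180:330],None,fx=4,fy=4,interpolation=cv2.INTER_CUBIC);save("","c11",v)
```

```text
12.8 [468.43230114  -7.51847542  44.41535803] [3.13974200e+00 5.60453489e-04 1.72527985e+00] 0.09615691242016529 [1.4957344  0.88820635 3.17292473]
```

View pics/wrist11.png

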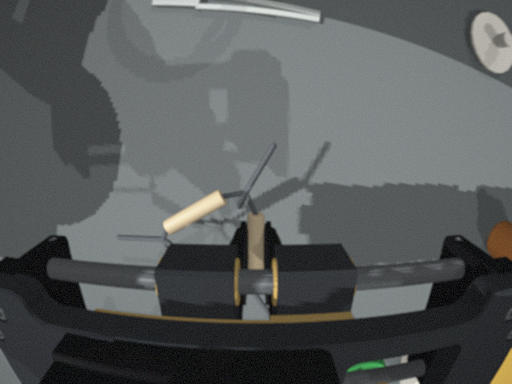

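View pics/c11.png

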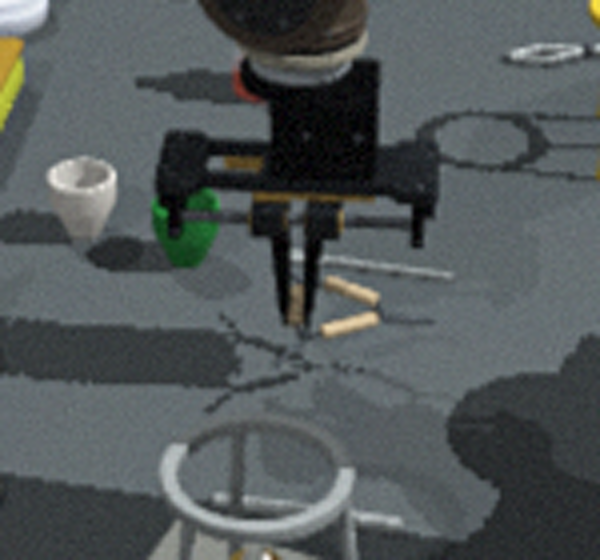

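>>> {"api": "drive_tool", "payload": {
  "commands": [
    {"dx":-3,"dy":10,"dz":35,"yaw":0},
    {"dx":-3,"dy":20,"dz":30,"yaw":0},
    {"dx":-3,"dy":25,"dz":30,"yaw":0},
    {"dx":-3,"dy":30,"dz":25,"yaw":0},
    {"dx":-3,"dy":34,"dz":20,"yaw":0}
  ]
}}

```text
t: 13.27
eef_pos: [452.7, 112.2, 182.9]
tcp_rot: [3.14, 0.0, 1.724]
ft_force: [1.3, 0.2, -0.6]
opening: 0.095
```

>>> {"api": "drive_tool", "payload": {
  "commands": [
    {"dx":0,"dy":34,"dz":0,"yaw":0},
    {"dx":0,"dy":20,"dz":0,"yaw":0},
    {"dx":0,"dy":0,"dz":0,"yaw":0},
    {"dx":0,"dy":0,"dz":0,"yaw":0}
  ]
}}

```text
t: 13.6
eef_pos: [452.4, 166.2, 180.7]
tcp_rot: [-3.141, 0.0, 1.727]
ft_force: [-0.2, -0.5, -0.5]
opening: 0.095
```

Run:
```python
from h import *
C=cal("wrist");np.savez("w12.npz",*C)
im=save("wrist","wrist12");s=env.state();print(s["t"],s["eef_pos"],s["tcp_rot"],s["opening"],s["ft_force"])
g=(430,275.7)
v=im.copy()
for r,z in((52,136),(43,136)):
    pts=np.array([proj("wrist",[g[0]+r*np.cos(a),g[1]+r*np.sin(a),z],C)*2 for a in np.linspace(0,6.3,80)]).astype(int)
    if r==52: v=cv2.resize(v[:300],None,fx=2,fy=2,interpolation=cv2.INTER_CUBIC)
    cv2.polylines(v,[pts],True,(255,0,0),1)
save("","c12",v[:600,100:900])
```

```text
13.65 [452.48018648 165.42286587 180.65735332] [-3.14075367e+00  2.05435540e-04  1.72619810e+00] 0.09641731595397121 [-0.8048496  -0.10057208 -0.49136618]
```

View pics/c12.png

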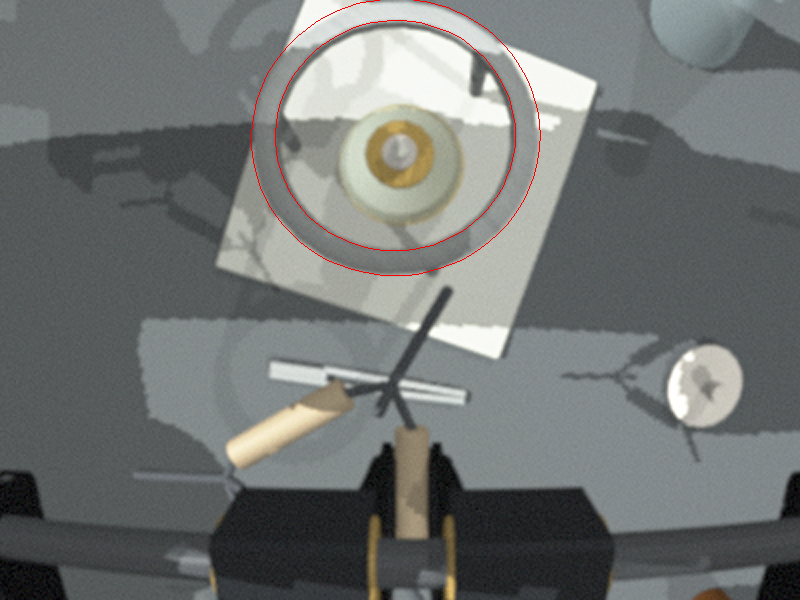

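>>> {"api": "drive_tool", "payload": {
  "commands": [
    {"dx":1,"dy":30,"dz":0,"yaw":0},
    {"dx":0,"dy":30,"dz":0,"yaw":0},
    {"dx":0,"dy":30,"dz":0,"yaw":0},
    {"dx":0,"dy":23.6,"dz":0,"yaw":0},
    {"dx":0,"dy":0,"dz":0,"yaw":0}
  ]
}}

```text
t: 14.07
eef_pos: [454.1, 281.0, 180.6]
tcp_rot: [-3.142, -0.0, 1.726]
ft_force: [-0.5, -0.5, -0.4]
opening: 0.093
```

>>> {"api": "drive_tool", "payload": {
  "commands": [
    {"dx":0,"dy":0,"dz":-10,"yaw":0},
    {"dx":0,"dy":0,"dz":-10,"yaw":0},
    {"dx":0,"dy":0,"dz":-8,"yaw":0},
    {"dx":0,"dy":0,"dz":0,"yaw":0},
    {"dx":0,"dy":0,"dz":0,"yaw":0}
  ]
}}

```text
t: 14.48
eef_pos: [453.8, 278.1, 152.4]
tcp_rot: [-3.14, 0.0, 1.724]
ft_force: [-0.6, -0.1, -0.9]
opening: 0.097
```

Run:
```python
from h import *
C=cal("wrist");np.savez("w13.npz",*C)
im=save("wrist","wrist13");s=env.state();print(s["t"],s["eef_pos"],s["tcp_rot"],s["opening"],s["ft_force"])
z=s["eef_pos"][2]-1.7+12
m=im.astype(int)
g=np.array(s["eef_pos"][:2])-24*np.array([.988,.153]);print("tri exp",g)
a=np.radians(128.8);print(proj("wrist",[*(g+24*np.array([np.cos(a),np.sin(a)])),z],C))
v=cv2.resize(im[100:300,60:320],None,fx=3,fy=3,interpolation=cv2.INTER_CUBIC)
for r in(52,43):
    pts=np.array([(proj("wrist",[430+r*np.cos(a),275.7+r*np.sin(a),136],C)-[60,100]+.5)*3 for a in np.linspace(0,6.3,80)]).astype(int)
    cv2.polylines(v,[pts],True,(255,0,0),1)
save("","c13",v)
im2=save("side","side13");v=cv2.resize(im2[160:310,170:320],None,fx=4,fy=4,interpolation=cv2.INTER_CUBIC);save("","c13b",v)
```

```text
14.5333 [453.98865007 278.43132492 152.92035441] [-3.14107044e+00  2.09555243e-04  1.72412070e+00] 0.09704522852187332 [ 0.07418624 -0.37391388 -0.07943258]
tri exp [430.27665007 274.75932492]
[191.93345951 214.57417829]
```

View pics/c13.png

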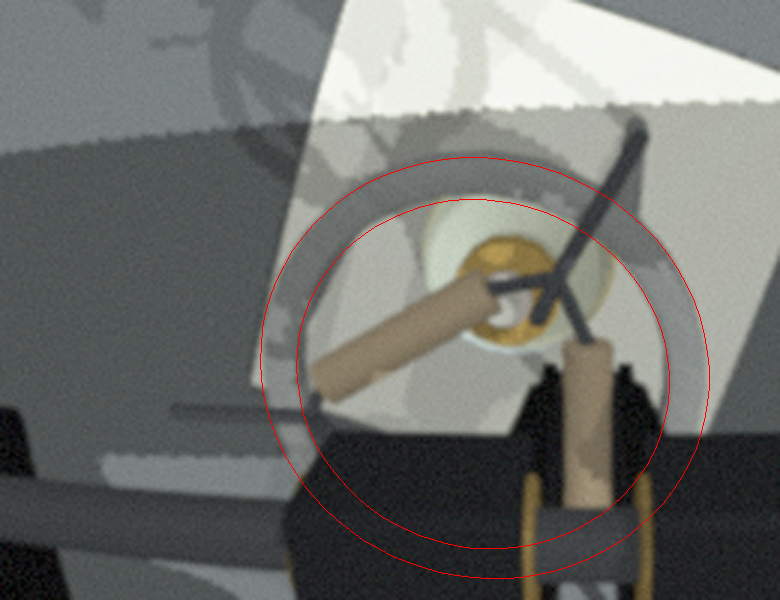

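View pics/c13b.png

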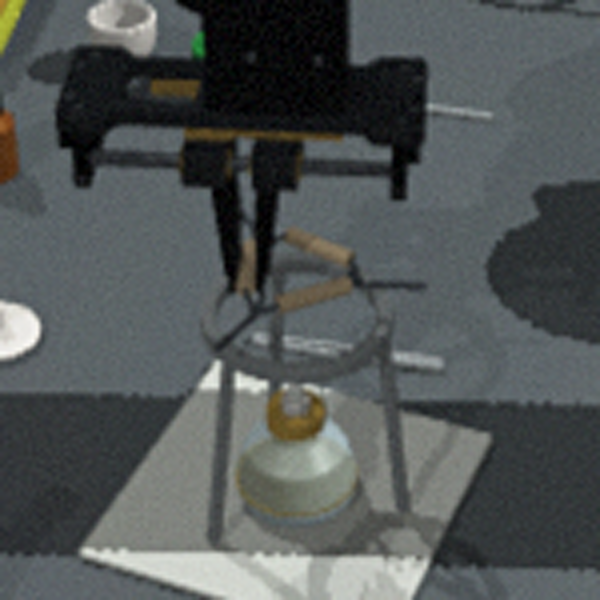

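>>> {"api": "drive_tool", "payload": {
  "commands": [
    {"dx":-1.8,"dy":0,"dz":-5,"yaw":0},
    {"dx":0,"dy":0,"dz":-5,"yaw":0},
    {"dx":0,"dy":0,"dz":-3,"yaw":0},
    {"dx":0,"dy":0,"dz":0,"yaw":0},
    {"dx":0,"dy":0,"dz":0,"yaw":0}
  ]
}}

```text
t: 15.0
eef_pos: [451.9, 279.1, 140.0]
tcp_rot: [-3.141, 0.0, 1.725]
ft_force: [-0.2, -0.4, -0.1]
opening: 0.093
```

>>> {"api": "drive_tool", "payload": {
  "commands": [
    {"dx":0,"dy":0,"dz":-1.2,"yaw":0},
    {"dx":0,"dy":0,"dz":0,"yaw":0},
    {"dx":0,"dy":0,"dz":0,"yaw":0}
  ]
}}

```text
t: 15.25
eef_pos: [452.0, 279.1, 139.0]
tcp_rot: [3.141, -0.0, 1.725]
ft_force: [-0.6, 0.7, -0.2]
opening: 0.097
```

>>> {"api": "drive_tool", "payload": {
  "commands": [
    {"dx":0,"dy":0,"dz":-1,"yaw":0},
    {"dx":0,"dy":0,"dz":0,"yaw":0},
    {"dx":0,"dy":0,"dz":0,"yaw":0}
  ]
}}

```text
t: 15.5
eef_pos: [452.0, 279.1, 138.0]
tcp_rot: [3.142, 0.0, 1.725]
ft_force: [-0.7, -0.0, 0.1]
opening: 0.096
```

Run:
```python
from h import *
im2=save("side","side14");s=env.state();print(s["t"],s["eef_pos"],s["ft_force"]);v=cv2.resize(im2[180:300,170:320],None,fx=5,fy=5,interpolation=cv2.INTER_CUBIC);save("","c14",v)
```

```text
15.55 [452.01585652 279.10443496 137.95214701] [ 0.14439279  0.74807143 -0.49064087]
```

View pics/c14.png

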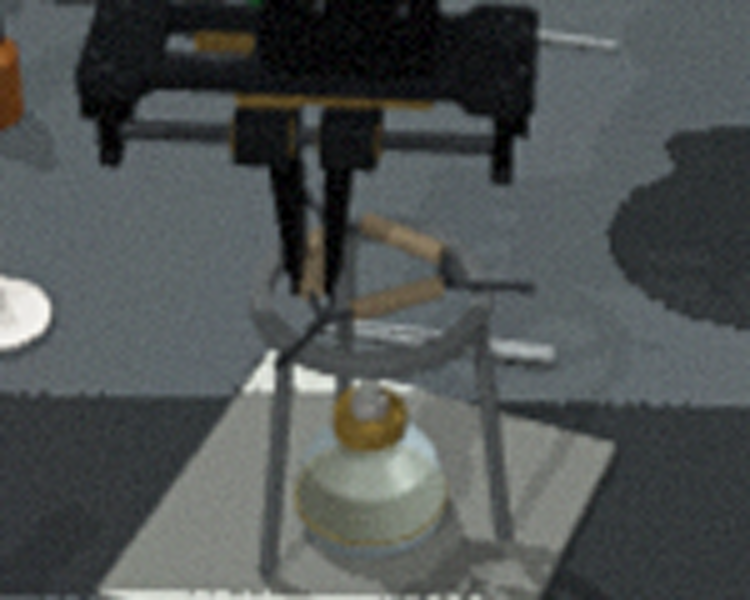

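>>> {"api": "drive_tool", "payload": {
  "commands": [
    {"dx":0,"dy":0,"dz":-0.8,"yaw":0},
    {"dx":0,"dy":0,"dz":0,"yaw":0},
    {"dx":0,"dy":0,"dz":0,"yaw":0}
  ]
}}

```text
t: 15.8
eef_pos: [452.1, 279.1, 137.2]
tcp_rot: [3.141, -0.0, 1.725]
ft_force: [0.5, 0.3, -0.0]
opening: 0.095
```

>>> {"api": "drive_tool", "payload": {
  "commands": [
    {"dx":0,"dy":0,"dz":0,"yaw":0},
    {"dx":0,"dy":0,"dz":0,"yaw":0},
    {"dx":0,"dy":0,"dz":0,"yaw":0},
    {"dx":0,"dy":0,"dz":0,"yaw":0}
  ],
  "grip": 0.3
}}

```text
t: 16.13
eef_pos: [452.0, 279.1, 137.2]
tcp_rot: [3.142, 0.0, 1.725]
ft_force: [0.1, 0.3, 0.6]
opening: 0.284
```

>>> {"api": "drive_tool", "payload": {
  "commands": [
    {"dx":0,"dy":0,"dz":12,"yaw":0},
    {"dx":0,"dy":0,"dz":25,"yaw":0},
    {"dx":0,"dy":0,"dz":35,"yaw":0},
    {"dx":0,"dy":-30,"dz":0,"yaw":0},
    {"dx":0,"dy":-40,"dz":0,"yaw":0}
  ]
}}

```text
t: 16.55
eef_pos: [452.6, 210.1, 210.7]
tcp_rot: [3.138, -0.001, 1.728]
ft_force: [1.4, -1.0, -1.0]
opening: 0.3
```

>>> {"api": "drive_tool", "payload": {
  "commands": [
    {"dx":0,"dy":-40,"dz":10,"yaw":0},
    {"dx":0,"dy":0,"dz":0,"yaw":0},
    {"dx":0,"dy":0,"dz":0,"yaw":0}
  ],
  "grip": 0.9
}}

```text
t: 16.8
eef_pos: [452.4, 167.7, 219.8]
tcp_rot: [3.14, -0.0, 1.722]
ft_force: [0.3, 0.9, -0.1]
opening: 0.459
```

Run:
```python
from h import *
C=cal("wrist");np.savez("w15.npz",*C)
im=save("wrist","wrist15");s=env.state();print(s["t"],s["eef_pos"],s["tcp_rot"],s["opening"],s["ft_force"])
v=cv2.resize(im[0:190,100:340],None,fx=3.3,fy=3.3,interpolation=cv2.INTER_CUBIC)
for r in(52,43):
    pts=np.array([(proj("wrist",[430+r*np.cos(a),275.7+r*np.sin(a),136],C)-[100,0]+.5)*3.3 for a in np.linspace(0,6.3,80)]).astype(int)
    cv2.polylines(v,[pts],True,(255,0,0),1)
save("","c15",v)
im=im.astype(int)
for t in (20,25):
  m=((im[:,:,0]-im[:,:,2]>t)&(im[:,:,0]<240));k=np.zeros_like(m)
  m[200:]=0
  n,l,st,c=cv2.connectedComponentsWithStats(m.astype(np.uint8))
  for i in range(1,n):
    if st[i,4]<60: continue
    print(t,st[i,4],c[i].round(1),atz("wrist",c[i],148,C)[:2].round(1))
im2=save("side","side15");v=cv2.resize(im2[180:300,170:320],None,fx=5,fy=5,interpolation=cv2.INTER_CUBIC);save("","c15b",v)
```

```text
16.85 [452.25476998 168.70448751 219.42542324] [ 3.14082130e+00 -1.96445846e-04  1.72327912e+00] 0.49725562106937476 [ 0.1755894  -0.57558502  0.6499675 ]
20 489 [231.4  48.8] [414.5 294.1]
20 654 [272.5  72.2] [449.9 279.6]
20 2747 [498.2 147.8] [696.3 266.5]
20 630 [249.6  82.1] [433.  268.7]
20 601 [232.3  99.1] [421.4 253. ]
20 197 [ 11.9 178.8] [189.4 155.2]
25 449 [231.7  48.5] [414.6 294.4]
25 536 [275.9  73.4] [452.6 279.1]
25 2687 [498.2 147.6] [696.3 266.7]
25 598 [249.5  82.2] [433.  268.6]
25 551 [232.4  99.2] [421.5 252.9]
25 109 [ 12.1 178.9] [189.7 155.2]
```

View pics/c15.png

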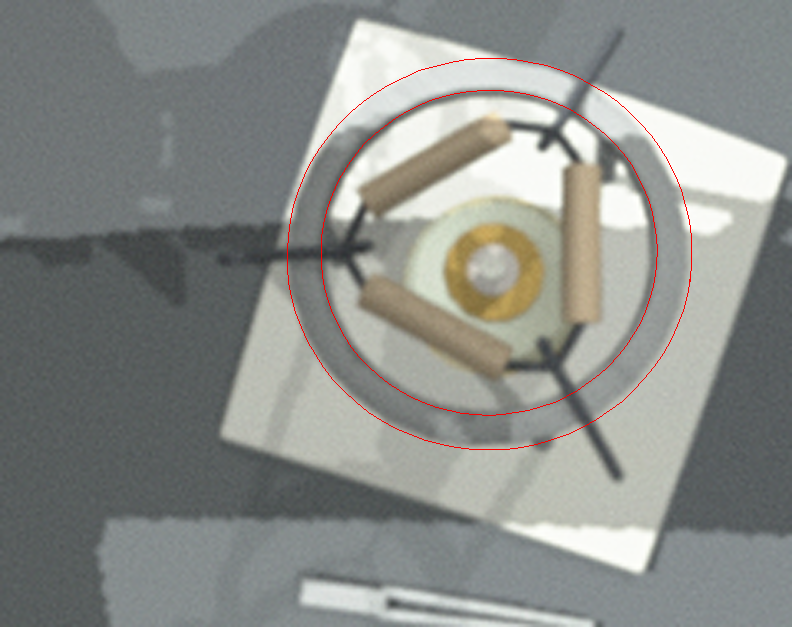

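View pics/c15b.png

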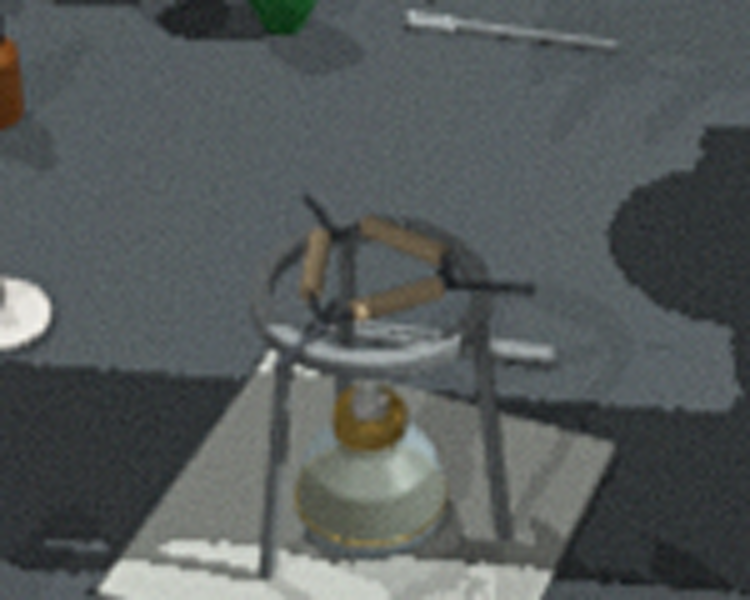

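>>> {"api": "drive_tool", "payload": {
  "commands": [
    {"dx":23.8,"dy":-31.8,"dz":0,"yaw":6.9},
    {"dx":23.8,"dy":-31.8,"dz":0,"yaw":6.9},
    {"dx":23.8,"dy":-31.8,"dz":0,"yaw":6.9},
    {"dx":23.8,"dy":-31.8,"dz":0,"yaw":6.9},
    {"dx":23.8,"dy":-31.8,"dz":0,"yaw":6.9}
  ]
}}

```text
t: 17.32
eef_pos: [569.9, 13.2, 218.7]
tcp_rot: [-3.141, -0.001, 2.324]
ft_force: [0.5, 0.9, -0.1]
opening: 0.877
```

>>> {"api": "drive_tool", "payload": {
  "commands": [
    {"dx":23.8,"dy":-31.8,"dz":0,"yaw":6.9},
    {"dx":23.8,"dy":-31.8,"dz":0,"yaw":6.9},
    {"dx":23.8,"dy":-31.8,"dz":0,"yaw":6.9},
    {"dx":23.8,"dy":-31.8,"dz":0,"yaw":6.9},
    {"dx":23.8,"dy":-31.8,"dz":0,"yaw":6.9}
  ]
}}

```text
t: 17.73
eef_pos: [689.3, -145.7, 218.3]
tcp_rot: [3.141, -0.001, 2.926]
ft_force: [-0.3, 1.6, 0.6]
opening: 0.901
```

>>> {"api": "drive_tool", "payload": {
  "commands": [
    {"dx":0,"dy":0,"dz":0,"yaw":0},
    {"dx":0,"dy":0,"dz":0,"yaw":0},
    {"dx":0,"dy":0,"dz":0,"yaw":0}
  ]
}}

```text
t: 17.98
eef_pos: [687.8, -144.1, 218.2]
tcp_rot: [3.141, -0.002, 2.918]
ft_force: [-0.0, 0.2, -0.9]
opening: 0.902
```

Run:
```python
from h import *
C=cal("wrist");np.savez("w16.npz",*C)
im=save("wrist","wrist16");s=env.state();print(s["t"],s["eef_pos"],s["tcp_rot"],s["opening"],s["ft_force"])
for q,z in(("crucible_rim",50),("crucible",0)):
  for d in env.place_of(q,"wrist"): print(q,d["conf"],d["pixel"],atz("wrist",d["pixel"],z,C))
```

```text
18.0333 [ 687.65019693 -143.83782757  218.69292072] [ 3.14119326e+00 -1.09462794e-03  2.91820525e+00] 0.8966081788713031 [-0.8276857  -0.33583819  0.48052649]
crucible_rim 0.69 [247.5, 161.2] [ 665.47398565 -146.68346392   50.        ]
crucible_rim 0.61 [250.5, 87.5] [ 584.13101787 -124.53644739   50.        ]
crucible 0.75 [247.4, 153.9] [ 663.56460385 -147.69472806    0.        ]
crucible 0.61 [248.5, 87.1] [ 578.59118097 -126.71894187    0.        ]
crucible 0.4 [65.3, 148.8] [ 586.1694413  -414.27319883    0.        ]
```

View pics/wrist16.png

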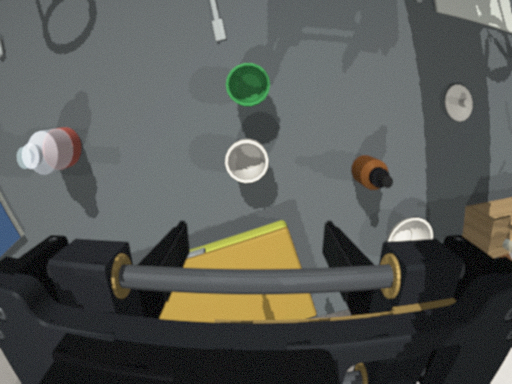

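Run:
```python
from h import *
d=np.load("w16.npz");C=(d["arr_0"],d["arr_1"],d["arr_2"])
im=cv2.imread("pics/wrist16.png")[:,:,::-1]
m=(im.min(2)>120).astype(np.uint8);k=np.zeros_like(m);k[135:190,218:275]=1;m*=k
cs,_=cv2.findContours(m,cv2.RETR_EXTERNAL,cv2.CHAIN_APPROX_NONE);c=max(cs,key=len)[:,0,:]
P=np.array([atz("wrist",p,50,C)[:2] for p in c])
o=least_squares(lambda p:np.hypot(P[:,0]-p[0],P[:,1]-p[1])-p[2],[663,-147,25],loss="soft_l1");print(o.x)
for p in((285,221),(190,254)): print(atz("wrist",p,35,C))
```

```text
[ 664.88643907 -148.22534721   25.55545083]
[ 752.69952969 -118.60113638   35.        ]
[ 771.91192863 -251.81762552   35.        ]
```

>>> {"api": "drive_tool", "payload": {
  "commands": [
    {"dx":-22.8,"dy":-4.2,"dz":-25,"yaw":0},
    {"dx":0,"dy":0,"dz":-38,"yaw":0},
    {"dx":0,"dy":0,"dz":-38,"yaw":0},
    {"dx":0,"dy":0,"dz":-25,"yaw":0},
    {"dx":0,"dy":0,"dz":0,"yaw":0}
  ]
}}

```text
t: 18.55
eef_pos: [662.5, -148.2, 88.5]
tcp_rot: [3.141, -0.008, 2.918]
ft_force: [0.3, -0.4, -0.8]
opening: 0.899
```

Run:
```python
from h import *
C=cal("wrist")
im=save("wrist","wrist17");s=env.state();print(s["t"],s["eef_pos"],s["tcp_rot"],s["opening"],s["ft_force"])
```

```text
18.6 [ 663.95954354 -148.71437245   91.62115769] [ 3.14110175 -0.00401043  2.91842598] 0.8988603600637859 [-0.26704819 -0.4766644   0.682942  ]
```

View pics/wrist17.png

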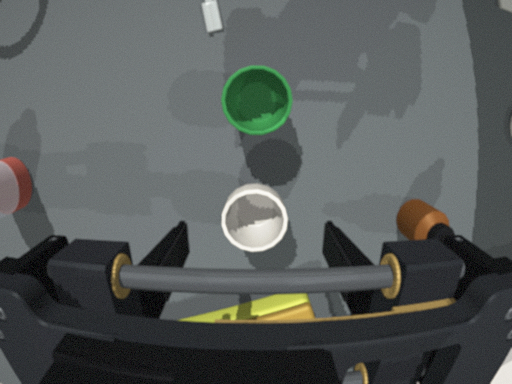

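>>> {"api": "drive_tool", "payload": {
  "commands": [
    {"dx":0,"dy":0,"dz":-25,"yaw":0},
    {"dx":0,"dy":0,"dz":-25,"yaw":0},
    {"dx":0,"dy":0,"dz":-17,"yaw":0},
    {"dx":0,"dy":0,"dz":0,"yaw":0}
  ]
}}

```text
t: 18.93
eef_pos: [664.7, -149.3, 25.5]
tcp_rot: [3.141, -0.002, 2.918]
ft_force: [-0.0, 1.0, -0.9]
opening: 0.898
```

>>> {"api": "drive_tool", "payload": {
  "commands": [
    {"dx":0,"dy":0,"dz":0,"yaw":0},
    {"dx":0,"dy":0,"dz":0,"yaw":0},
    {"dx":0,"dy":0,"dz":0,"yaw":0},
    {"dx":0,"dy":0,"dz":0,"yaw":0},
    {"dx":0,"dy":0,"dz":0,"yaw":0}
  ],
  "grip": 0.4
}}

```text
t: 19.35
eef_pos: [665.5, -150.1, 27.3]
tcp_rot: [-3.142, 0.002, 2.918]
ft_force: [0.3, 0.8, 0.9]
opening: 0.606
```

>>> {"api": "drive_tool", "payload": {
  "commands": [
    {"dx":0,"dy":0,"dz":0,"yaw":0},
    {"dx":0,"dy":0,"dz":0,"yaw":0}
  ]
}}

```text
t: 19.52
eef_pos: [665.3, -150.0, 26.7]
tcp_rot: [3.142, 0.001, 2.918]
ft_force: [-0.9, -0.2, 4.8]
opening: 0.515
```

Run:
```python
from h import *
im=save("wrist","wrist18");s=env.state();print(s["t"],s["eef_pos"],s["tcp_rot"],s["opening"],s["ft_force"])
```

```text
19.5667 [ 665.2838247  -150.03007397   26.69209551] [3.14157350e+00 7.45619669e-04 2.91783008e+00] 0.5161796195769117 [-1.03157666 -0.15241949  3.92506651]
```

View pics/wrist18.png

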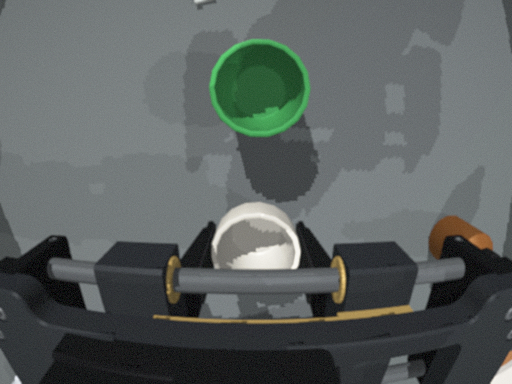

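>>> {"api": "drive_tool", "payload": {
  "commands": [
    {"dx":0,"dy":0,"dz":12,"yaw":0},
    {"dx":0,"dy":0,"dz":30,"yaw":0},
    {"dx":0,"dy":0,"dz":36,"yaw":0},
    {"dx":0,"dy":0,"dz":36,"yaw":0},
    {"dx":0,"dy":0,"dz":36,"yaw":0}
  ],
  "grip": 0.3
}}

```text
t: 19.98
eef_pos: [664.6, -149.8, 178.4]
tcp_rot: [3.141, -0.0, 2.918]
ft_force: [-0.0, 0.2, -0.7]
opening: 0.511
```

>>> {"api": "drive_tool", "payload": {
  "commands": [
    {"dx":-8,"dy":15,"dz":30,"yaw":0},
    {"dx":-16,"dy":29,"dz":10,"yaw":0},
    {"dx":-18,"dy":32,"dz":0,"yaw":0},
    {"dx":-18,"dy":32,"dz":0,"yaw":0},
    {"dx":-18,"dy":32,"dz":0,"yaw":0}
  ]
}}

```text
t: 20.4
eef_pos: [585.8, -8.8, 217.1]
tcp_rot: [3.141, 0.001, 2.917]
ft_force: [-0.1, 0.3, -0.2]
opening: 0.513
```

>>> {"api": "drive_tool", "payload": {
  "commands": [
    {"dx":-18,"dy":32,"dz":0,"yaw":0},
    {"dx":-18,"dy":32,"dz":0,"yaw":0},
    {"dx":-18,"dy":32,"dz":0,"yaw":0},
    {"dx":-18,"dy":32,"dz":0,"yaw":0},
    {"dx":0,"dy":0,"dz":0,"yaw":0}
  ]
}}

```text
t: 20.82
eef_pos: [511.8, 122.1, 217.0]
tcp_rot: [3.141, -0.001, 2.921]
ft_force: [0.8, 0.8, -1.0]
opening: 0.513
```

Run:
```python
from h import *
C=cal("wrist");np.savez("w19.npz",*C)
im=save("wrist","wrist19");s=env.state();print(s["t"],s["eef_pos"],s["tcp_rot"],s["opening"],s["ft_force"])
save("scene","scene19")
```

```text
20.8667 [513.47007683 120.3244153  217.07782922] [3.14123849e+00 1.02321604e-04 2.92147735e+00] 0.5184042829544877 [ 0.24544119 -0.47956002 -0.89049176]
```

View pics/wrist19.png

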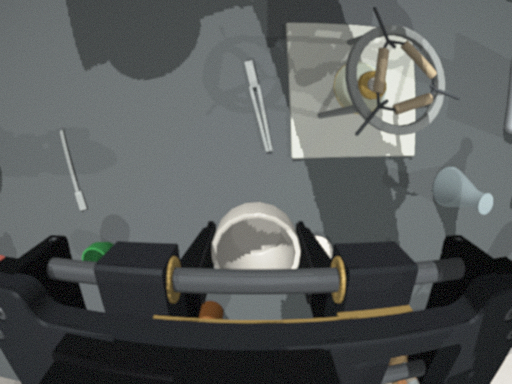

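View pics/scene19.png

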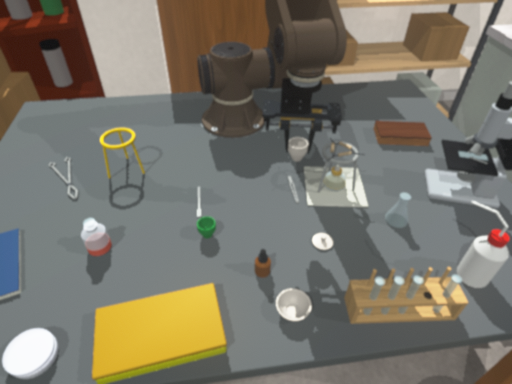

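Run:
```python
from h import *
d=np.load("w19.npz");C=(d["arr_0"],d["arr_1"],d["arr_2"])
im=cv2.imread("pics/wrist19.png")[:,:,::-1].astype(int)
# rim outer upper arc: points by column, first bright row from above
pts=[]
for x in range(222,292,3):
    col=im[190:260,x].min(1);r=np.nonzero(col>140)[0]
    if len(r): pts.append((x,190+r[0]-.5))
P=np.array([atz("wrist",p,240.5,C)[:2] for p in pts])
o=least_squares(lambda p:np.hypot(P[:,0]-p[0],P[:,1]-p[1])-25,[513,121],loss="soft_l1");print("rim",o.x,abs(o.fun).max())
m=((im[:,:,0]-im[:,:,2]>25));m[200:]=0;m[:,:365]=0;m[:30]=0
n,l,st,c=cv2.connectedComponentsWithStats(m.astype(np.uint8))
for i in range(1,n):
    if st[i,4]<60: continue
    print(st[i],c[i].round(1),atz("wrist",c[i],148,C)[:2].round(1))
```

```text
rim [461.31311042 136.57764841] 14.048238657093236
[404  42  33  36 312] [421.8  61.2] [416.3 294.8]
[365  48  23  52 614] [377.1  77.4] [426.4 246.6]
[394  94  39  19 318] [414.1 103. ] [452.5 278.6]
```

Run:
```python
from h import *
d=np.load("w19.npz");C=(d["arr_0"],d["arr_1"],d["arr_2"])
im=cv2.imread("pics/wrist19.png")
v=cv2.resize(im[180:290,190:320],None,fx=5,fy=5,interpolation=cv2.INTER_CUBIC)
for dx in (0,):
  for r in(25,22):
    pts=np.array([(proj("wrist",[512.8+r*np.cos(a),121+r*np.sin(a),240.5],C)-[190,180]+.5)*5 for a in np.linspace(0,6.3,80)]).astype(int)
    cv2.polylines(v,[pts],True,(0,0,255),1)
cv2.imwrite("pics/c19.png",v)
```

```text
(no output)
```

View pics/c19.png

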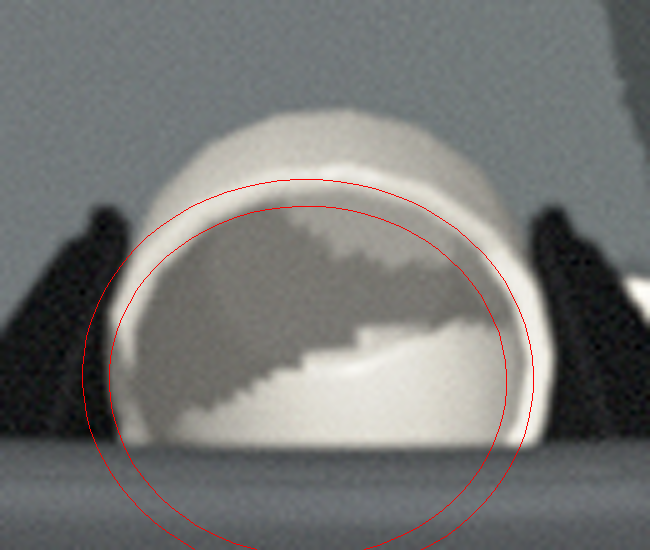

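>>> {"api": "drive_tool", "payload": {
  "commands": [
    {"dx":-18,"dy":32,"dz":0,"yaw":0},
    {"dx":-18,"dy":32,"dz":0,"yaw":0},
    {"dx":-18,"dy":32,"dz":0,"yaw":0},
    {"dx":-18,"dy":32,"dz":0,"yaw":0},
    {"dx":-11.7,"dy":25.7,"dz":0,"yaw":0}
  ]
}}

```text
t: 21.33
eef_pos: [430.7, 272.6, 216.5]
tcp_rot: [3.141, -0.0, 2.917]
ft_force: [1.0, 0.3, -1.0]
opening: 0.516
```

>>> {"api": "drive_tool", "payload": {
  "commands": [
    {"dx":0,"dy":0,"dz":-12,"yaw":0},
    {"dx":0,"dy":0,"dz":-12,"yaw":0},
    {"dx":0,"dy":0,"dz":-8,"yaw":0},
    {"dx":0,"dy":0,"dz":0,"yaw":0},
    {"dx":0,"dy":0,"dz":0,"yaw":0}
  ]
}}

```text
t: 21.75
eef_pos: [431.9, 271.1, 184.1]
tcp_rot: [-3.141, -0.0, 2.917]
ft_force: [-0.5, -0.4, -1.4]
opening: 0.519
```

Run:
```python
from h import *
im=save("wrist","wrist20");s=env.state();print(s["t"],s["eef_pos"],s["tcp_rot"],s["opening"],s["ft_force"])
im2=save("side","side20");v=cv2.resize(im2[160:280,190:310],None,fx=4.5,fy=4.5,interpolation=cv2.INTER_CUBIC);save("","c20a",v)
im2=save("scene","scene20");v=cv2.resize(im2[110:210,290:390],None,fx=5,fy=5,interpolation=cv2.INTER_CUBIC);save("","c20b",v)
```

```text
21.8 [432.03771256 271.23828156 184.53189491] [3.14141271e+00 1.77915935e-04 2.91661372e+00] 0.5130616468986888 [ 0.29597311  1.12777209 -1.52139937]
```

View pics/c20a.png

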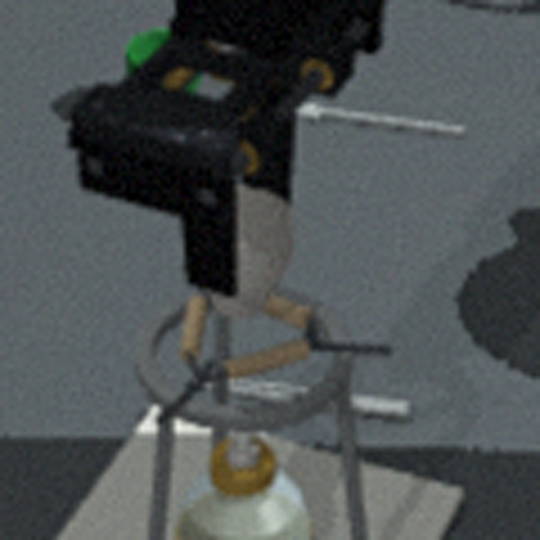

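View pics/c20b.png

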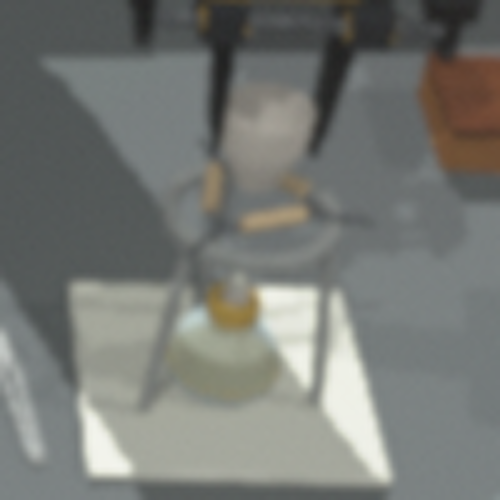

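View pics/wrist20.png

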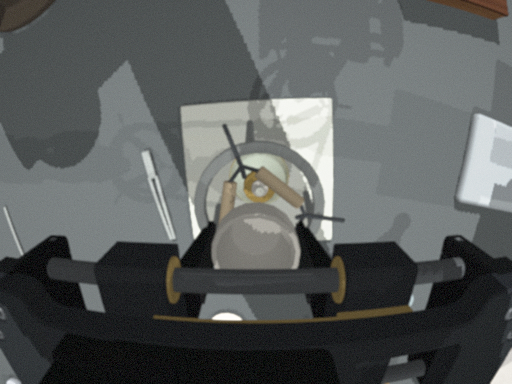

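>>> {"api": "drive_tool", "payload": {
  "commands": [
    {"dx":-2.9,"dy":3.5,"dz":0,"yaw":0},
    {"dx":0,"dy":0,"dz":-5,"yaw":0},
    {"dx":0,"dy":0,"dz":-5,"yaw":0},
    {"dx":0,"dy":0,"dz":-5,"yaw":0},
    {"dx":0,"dy":0,"dz":0,"yaw":0}
  ]
}}

```text
t: 22.32
eef_pos: [428.0, 275.1, 168.0]
tcp_rot: [-3.141, -0.001, 2.918]
ft_force: [0.3, 0.1, -1.1]
opening: 0.517
```

>>> {"api": "drive_tool", "payload": {
  "commands": [
    {"dx":0,"dy":0,"dz":0,"yaw":0},
    {"dx":0,"dy":0,"dz":0,"yaw":0}
  ]
}}

```text
t: 22.48
eef_pos: [428.5, 275.3, 169.1]
tcp_rot: [-3.142, -0.0, 2.918]
ft_force: [0.2, -0.5, -0.7]
opening: 0.515
```

Run:
```python
from h import *
C=cal("wrist")
im=save("wrist","wrist21");s=env.state();print(s["t"],s["eef_pos"],s["tcp_rot"],s["opening"],s["ft_force"])
v=cv2.resize(im[120:290,170:350],None,fx=3.5,fy=3.5,interpolation=cv2.INTER_CUBIC);save("","c21",v)
im2=save("side","side21");v=cv2.resize(im2[180:280,190:310],None,fx=5,fy=5,interpolation=cv2.INTER_CUBIC);save("","c21a",v)
im2=save("scene","scene21");v=cv2.resize(im2[120:200,290:390],None,fx=5,fy=5,interpolation=cv2.INTER_CUBIC);save("","c21b",v)
```

```text
22.5333 [428.53623616 275.30020044 169.23422726] [3.14143669e+00 1.18863873e-04 2.91790271e+00] 0.5163943451911934 [-0.75455238  0.58746085 -0.73640722]
```

View pics/c21a.png

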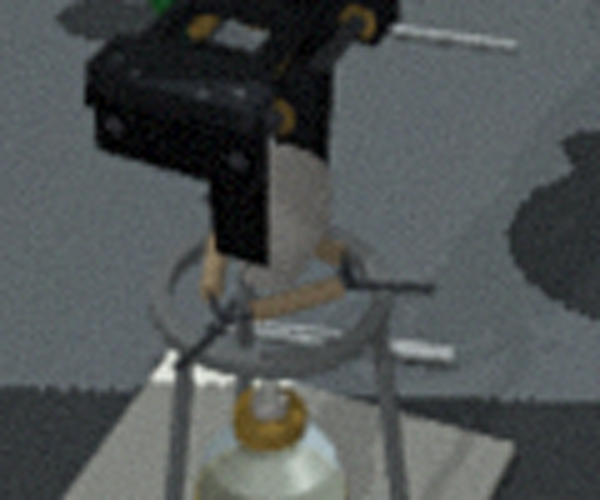

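View pics/c21b.png

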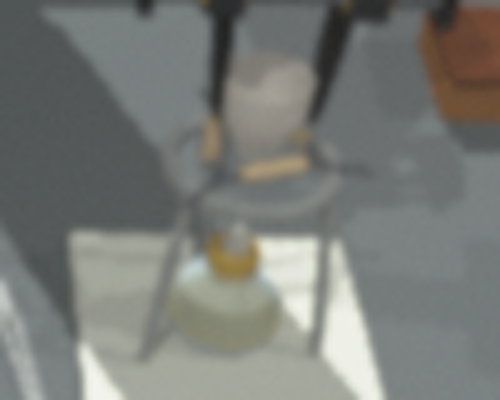

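View pics/c21.png

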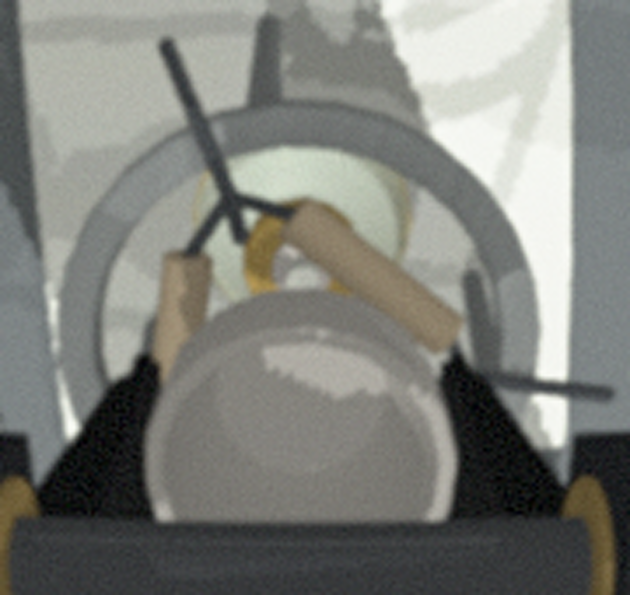

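>>> {"api": "drive_tool", "payload": {
  "commands": [
    {"dx":0,"dy":0,"dz":-4,"yaw":0},
    {"dx":0,"dy":0,"dz":-3,"yaw":0},
    {"dx":0,"dy":0,"dz":-2.5,"yaw":0},
    {"dx":0,"dy":0,"dz":0,"yaw":0},
    {"dx":0,"dy":0,"dz":0,"yaw":0}
  ]
}}

```text
t: 23.05
eef_pos: [428.4, 275.2, 159.5]
tcp_rot: [-3.141, -0.0, 2.918]
ft_force: [-0.1, 0.0, -0.9]
opening: 0.516
```

>>> {"api": "drive_tool", "payload": {
  "commands": [
    {"dx":0,"dy":0,"dz":-1.2,"yaw":0},
    {"dx":0,"dy":0,"dz":0,"yaw":0},
    {"dx":0,"dy":0,"dz":0,"yaw":0}
  ]
}}

```text
t: 23.3
eef_pos: [428.4, 275.3, 158.5]
tcp_rot: [3.141, 0.0, 2.918]
ft_force: [0.5, -0.1, -1.7]
opening: 0.513
```

>>> {"api": "drive_tool", "payload": {
  "commands": [
    {"dx":0,"dy":0,"dz":-1,"yaw":0},
    {"dx":0,"dy":0,"dz":0,"yaw":0},
    {"dx":0,"dy":0,"dz":0,"yaw":0}
  ]
}}

```text
t: 23.55
eef_pos: [428.4, 275.3, 157.4]
tcp_rot: [3.142, 0.0, 2.918]
ft_force: [0.9, 0.4, -1.1]
opening: 0.517
```

>>> {"api": "drive_tool", "payload": {
  "commands": [
    {"dx":0,"dy":0,"dz":-0.7,"yaw":0},
    {"dx":0,"dy":0,"dz":0,"yaw":0},
    {"dx":0,"dy":0,"dz":0,"yaw":0}
  ]
}}

```text
t: 23.8
eef_pos: [428.4, 275.3, 156.7]
tcp_rot: [3.142, -0.0, 2.918]
ft_force: [0.6, -0.7, -1.7]
opening: 0.514
```

>>> {"api": "drive_tool", "payload": {
  "commands": [
    {"dx":0,"dy":0,"dz":-0.8,"yaw":0},
    {"dx":0,"dy":0,"dz":0,"yaw":0},
    {"dx":0,"dy":0,"dz":0,"yaw":0}
  ]
}}

```text
t: 24.05
eef_pos: [428.4, 275.3, 156.0]
tcp_rot: [3.142, 0.0, 2.918]
ft_force: [0.8, -0.3, 0.2]
opening: 0.518
```

Run:
```python
from h import *
s=env.state();print(s["t"],s["eef_pos"],s["ft_force"])
im2=save("side","side22");v=cv2.resize(im2[180:280,190:310],None,fx=5,fy=5,interpolation=cv2.INTER_CUBIC);save("","c22a",v)
```

```text
24.05 [428.42857691 275.25133245 155.96950032] [ 0.75262152 -0.25222911  0.21176803]
```

View pics/c22a.png

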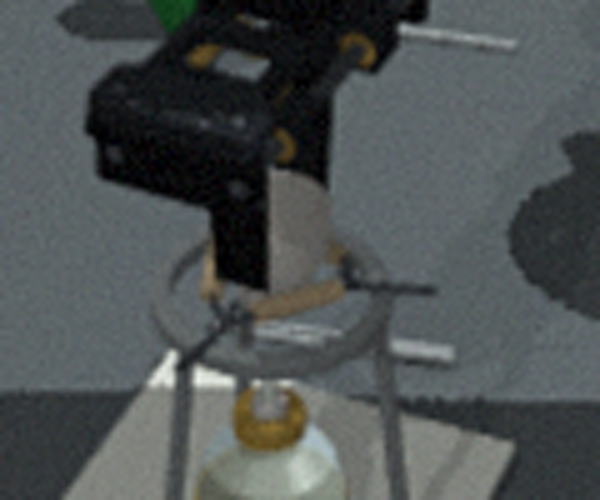

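>>> {"api": "drive_tool", "payload": {
  "commands": [
    {"dx":0,"dy":0,"dz":0,"yaw":0},
    {"dx":0,"dy":0,"dz":0,"yaw":0},
    {"dx":0,"dy":0,"dz":0,"yaw":0}
  ],
  "grip": 0.6
}}

```text
t: 24.35
eef_pos: [428.4, 275.3, 156.0]
tcp_rot: [3.141, 0.0, 2.918]
ft_force: [0.6, 0.3, -0.4]
opening: 0.592
```

>>> {"api": "drive_tool", "payload": {
  "commands": [
    {"dx":0,"dy":0,"dz":0,"yaw":0},
    {"dx":0,"dy":0,"dz":0,"yaw":0},
    {"dx":0,"dy":0,"dz":0,"yaw":0}
  ],
  "grip": 0.75
}}

```text
t: 24.6
eef_pos: [428.4, 275.3, 156.0]
tcp_rot: [3.141, -0.0, 2.918]
ft_force: [-0.4, 0.9, 0.6]
opening: 0.73
```

>>> {"api": "drive_tool", "payload": {
  "commands": [
    {"dx":0,"dy":0,"dz":10,"yaw":0},
    {"dx":0,"dy":0,"dz":25,"yaw":0},
    {"dx":0,"dy":0,"dz":30,"yaw":0},
    {"dx":40,"dy":0,"dz":0,"yaw":0},
    {"dx":40,"dy":0,"dz":0,"yaw":0}
  ]
}}

```text
t: 25.02
eef_pos: [509.2, 275.9, 224.6]
tcp_rot: [3.139, 0.004, 2.92]
ft_force: [-0.0, 0.5, 0.6]
opening: 0.753
```

>>> {"api": "drive_tool", "payload": {
  "commands": [
    {"dx":20,"dy":0,"dz":0,"yaw":0},
    {"dx":0,"dy":0,"dz":0,"yaw":0},
    {"dx":0,"dy":0,"dz":0,"yaw":0}
  ]
}}

```text
t: 25.27
eef_pos: [528.7, 275.0, 221.0]
tcp_rot: [-3.141, -0.0, 2.917]
ft_force: [-0.7, -0.3, -0.8]
opening: 0.746
```

Run:
```python
from h import *
C=cal("wrist");np.savez("w23.npz",*C)
im=save("wrist","wrist23");s=env.state();print(s["t"],s["eef_pos"],s["tcp_rot"],s["opening"],s["ft_force"])
im2=save("side","side23");v=cv2.resize(im2[180:280,190:310],None,fx=5,fy=5,interpolation=cv2.INTER_CUBIC);save("","c23a",v)
x,y=proj("wrist",[429,275,180],C).astype(int);x0=x-70;y0=max(0,y-70);print(x,y)
v=cv2.resize(im[y0:y0+150,x0:x0+160],None,fx=4,fy=4,interpolation=cv2.INTER_CUBIC)
for r in(25,22):
    pts=np.array([(proj("wrist",[429+r*np.cos(a),275+r*np.sin(a),180],C)-[x0,y0]+.5)*4 for a in np.linspace(0,6.3,80)]).astype(int)
    cv2.polylines(v,[pts],True,(255,0,0),1)
save("","c23",v)
```

```text
25.3167 [527.90141112 275.0949381  221.05844278] [-3.14131364e+00 -7.57417458e-04  2.91756175e+00] 0.7479487490862332 [ 0.20596008  0.30419044 -0.51742906]
221 83
```

View pics/c23.png

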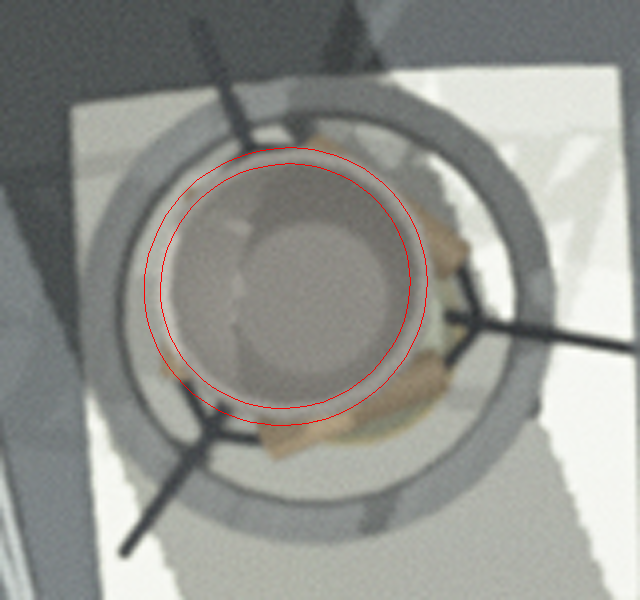

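View pics/c23a.png

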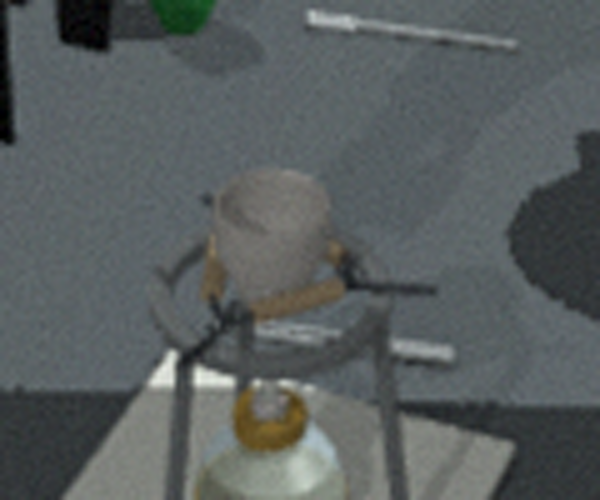

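Run:
```python
from h import *
for f,b in (("5",(355,402,80,135)),("6",(350,400,200,255)),("8",(355,405,125,180)),("12",(380,430,165,220))):
    d=np.load(f"w{f}.npz");C=(d["arr_0"],d["arr_1"],d["arr_2"])
    im=cv2.imread(f"pics/wrist{f}.png");x0,x1,y0,y1=b
    m=(im.min(2)>140).astype(np.uint8);k=np.zeros_like(m);k[y0:y1,x0:x1]=1;m*=k
    cs,_=cv2.findContours(m,cv2.RETR_EXTERNAL,cv2.CHAIN_APPROX_NONE);c=max(cs,key=len)[:,0,:]
    P=np.array([atz("wrist",p,6,C)[:2] for p in c])
    o=least_squares(lambda p:np.hypot(P[:,0]-p[0],P[:,1]-p[1])-p[2],[634,182,28],loss="soft_l1");print(f,o.x)
```

```text
5 [646.12175434 179.30583678  27.78422115]
6 [646.37474872 179.360671    28.59057612]
8 [645.78371717 179.75650431  28.52407735]
12 [645.5441562  179.78336612  27.83009678]
```

>>> {"api": "drive_tool", "payload": {
  "commands": [
    {"dx":34,"dy":-19,"dz":0,"yaw":0},
    {"dx":34,"dy":-19,"dz":-5,"yaw":0},
    {"dx":34,"dy":-19,"dz":-15,"yaw":0},
    {"dx":34,"dy":-19,"dz":-15,"yaw":0},
    {"dx":34,"dy":-19,"dz":-10,"yaw":0}
  ],
  "grip": 0.45
}}

```text
t: 25.78
eef_pos: [698.5, 179.8, 175.5]
tcp_rot: [-3.141, -0.001, 2.919]
ft_force: [0.0, 0.3, -0.6]
opening: 0.476
```

>>> {"api": "drive_tool", "payload": {
  "commands": [
    {"dx":0,"dy":0,"dz":0,"yaw":0},
    {"dx":0,"dy":0,"dz":0,"yaw":0},
    {"dx":0,"dy":0,"dz":0,"yaw":0}
  ]
}}

```text
t: 26.03
eef_pos: [697.3, 180.9, 176.4]
tcp_rot: [3.142, -0.001, 2.918]
ft_force: [0.3, 0.9, -0.7]
opening: 0.452
```

Run:
```python
from h import *
C=cal("wrist");np.savez("w24.npz",*C)
im=save("wrist","wrist24");s=env.state();print(s["t"],s["eef_pos"],s["tcp_rot"],s["opening"],s["ft_force"])
print(proj("wrist",[645,180,6],C))
```

```text
26.0833 [697.23531941 181.30433577 176.92510961] [3.14122411e+00 2.19342976e-04 2.91888156e+00] 0.44962608581022834 [0.57908682 0.06620354 0.36327142]
[243.1303818 135.1922386]
```

View pics/wrist24.png

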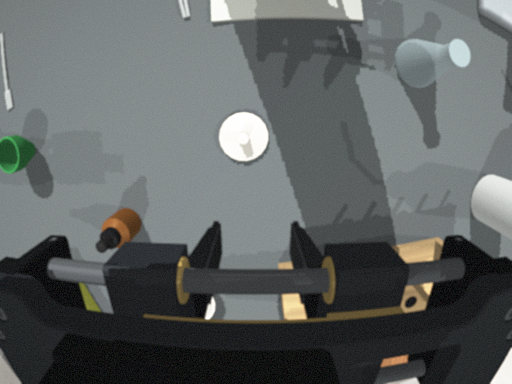

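Run:
```python
from h import *
d=np.load("w24.npz");C=(d["arr_0"],d["arr_1"],d["arr_2"])
im=cv2.imread("pics/wrist24.png");x0,x1,y0,y1=210,280,100,170
m=(im.min(2)>130).astype(np.uint8);k=np.zeros_like(m);k[y0:y1,x0:x1]=1;m*=k
cs,_=cv2.findContours(m,cv2.RETR_EXTERNAL,cv2.CHAIN_APPROX_NONE);c=max(cs,key=len)[:,0,:]
P=np.array([atz("wrist",p,6,C)[:2] for p in c])
o=least_squares(lambda p:np.hypot(P[:,0]-p[0],P[:,1]-p[1])-p[2],[634,182,28],loss="soft_l1");print(o.x)
v=cv2.resize(im[100:172,208:280],None,fx=8,fy=8,interpolation=cv2.INTER_CUBIC);
for z in(16,26):
    pts=np.array([(proj("wrist",[o.x[0]+6.5*np.cos(a),o.x[1]+6.5*np.sin(a),z],C)-[208,100]+.5)*8 for a in np.linspace(0,6.3,80)]).astype(int)
    cv2.polylines(v,[pts],True,(0,0,255),1)
cv2.imwrite("pics/c24.png",v)
```

```text
[651.09218004 179.06583035  37.88993755]
```

View pics/c24.png

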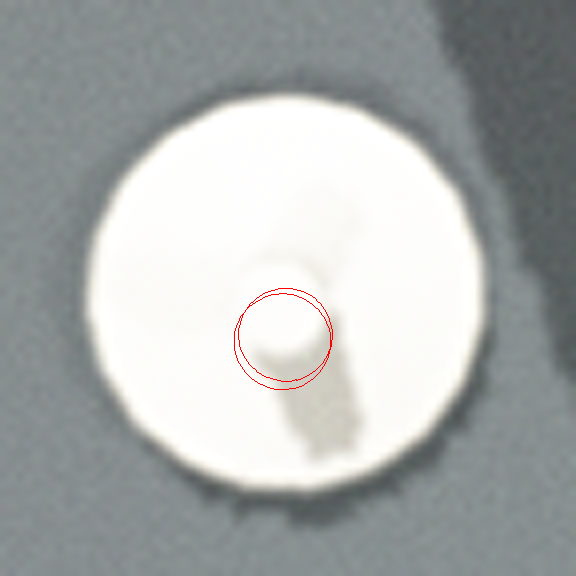

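Run:
```python
from h import *
d=np.load("w24.npz");C=(d["arr_0"],d["arr_1"],d["arr_2"])
f=lambda x,y,z:atz("wrist",(208+x/8-.5,100+y/8-.5),z,C)[:2].round(1)
print(f(287,292.5,6),[f(*p,6) for p in((88,292),(486,292),(287,95),(287,490))],"knob",f(281,312,26))
```

```text
[646. 180.] [array([639.4, 152.3]), array([652.2, 207.7]), array([618.5, 186.4]), array([673.9, 173.5])] knob [647.1 179.8]
```

>>> {"api": "drive_tool", "payload": {
  "commands": [
    {"dx":-25.5,"dy":-1.3,"dz":-15,"yaw":0},
    {"dx":-25.5,"dy":-1.3,"dz":-25,"yaw":0},
    {"dx":0,"dy":0,"dz":-35,"yaw":0},
    {"dx":0,"dy":0,"dz":-35,"yaw":0},
    {"dx":0,"dy":0,"dz":0,"yaw":0}
  ]
}}

```text
t: 26.5
eef_pos: [643.4, 178.5, 61.7]
tcp_rot: [-3.139, -0.007, 2.92]
ft_force: [-0.1, 0.5, -0.2]
opening: 0.45
```

>>> {"api": "drive_tool", "payload": {
  "commands": [
    {"dx":0,"dy":0,"dz":0,"yaw":0},
    {"dx":0,"dy":0,"dz":0,"yaw":0}
  ]
}}

```text
t: 26.67
eef_pos: [648.0, 178.6, 68.5]
tcp_rot: [3.14, 0.002, 2.919]
ft_force: [-0.0, 0.5, 0.3]
opening: 0.451
```

Run:
```python
from h import *
C=cal("wrist");np.savez("w25.npz",*C)
im=save("wrist","wrist25");s=env.state();print(s["t"],s["eef_pos"],s["tcp_rot"],s["opening"],s["ft_force"])
print(proj("wrist",[646.2,178.5,26],C),proj("wrist",[646.2,178.5,6],C))
v=cv2.resize(im[140:300,160:350],None,fx=4,fy=4,interpolation=cv2.INTER_CUBIC);save("","c25",v)
```

```text
26.7167 [648.27739025 178.41524642  68.78755948] [3.140116   0.00325865 2.91853745] 0.45107036146354496 [-0.65744059 -0.08279376  0.50478138]
[252.66534966 213.31480275] [252.85546023 205.16895219]
```

View pics/c25.png

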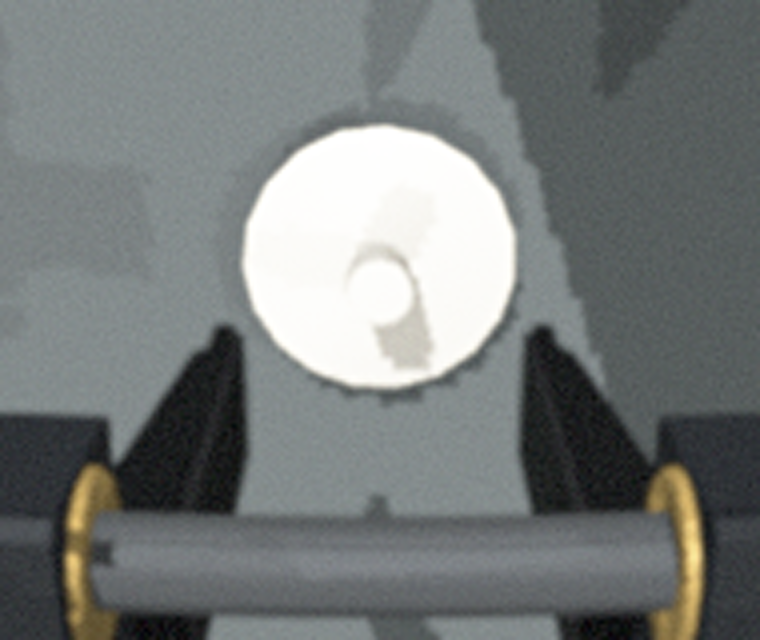

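>>> {"api": "drive_tool", "payload": {
  "commands": [
    {"dx":-2.3,"dy":0,"dz":-20,"yaw":0},
    {"dx":0,"dy":0,"dz":-18,"yaw":0},
    {"dx":0,"dy":0,"dz":-12,"yaw":0},
    {"dx":0,"dy":0,"dz":-4,"yaw":0},
    {"dx":0,"dy":0,"dz":0,"yaw":0}
  ]
}}

```text
t: 27.13
eef_pos: [645.2, 177.8, 12.2]
tcp_rot: [3.141, -0.0, 2.918]
ft_force: [0.0, -0.2, 0.2]
opening: 0.448
```

>>> {"api": "drive_tool", "payload": {
  "commands": [
    {"dx":0,"dy":0,"dz":0,"yaw":0},
    {"dx":0,"dy":0,"dz":0,"yaw":0}
  ]
}}

```text
t: 27.3
eef_pos: [645.7, 177.9, 13.3]
tcp_rot: [3.141, 0.002, 2.918]
ft_force: [-0.2, -0.3, -0.9]
opening: 0.446
```

>>> {"api": "drive_tool", "payload": {
  "commands": [
    {"dx":0,"dy":0,"dz":0,"yaw":0},
    {"dx":0,"dy":0,"dz":0,"yaw":0},
    {"dx":0,"dy":0,"dz":0,"yaw":0},
    {"dx":0,"dy":0,"dz":0,"yaw":0},
    {"dx":0,"dy":0,"dz":0,"yaw":0}
  ],
  "grip": 0
}}

```text
t: 27.72
eef_pos: [645.0, 177.8, 12.1]
tcp_rot: [3.141, 0.0, 2.918]
ft_force: [-0.4, 1.0, -0.1]
opening: 0.153
```

>>> {"api": "drive_tool", "payload": {
  "commands": [
    {"dx":0,"dy":0,"dz":0,"yaw":0},
    {"dx":0,"dy":0,"dz":0,"yaw":0},
    {"dx":0,"dy":0,"dz":0,"yaw":0}
  ]
}}

```text
t: 27.97
eef_pos: [645.0, 177.7, 12.1]
tcp_rot: [3.141, 0.0, 2.918]
ft_force: [-0.5, 0.1, 0.1]
opening: 0.126
```

Run:
```python
from h import *
C=cal("wrist")
im=save("wrist","wrist26");s=env.state();print(s["t"],s["eef_pos"],s["tcp_rot"],s["opening"],s["ft_force"])
v=cv2.resize(im[140:300,160:350],None,fx=4,fy=4,interpolation=cv2.INTER_CUBIC);save("","c26",v)
```

```text
28.0167 [645.06956622 177.75843824  12.10666353] [3.14143564e+00 1.15660926e-04 2.91789245e+00] 0.12529945902604045 [-0.58742556  1.14824101  1.5064804 ]
```

View pics/c26.png

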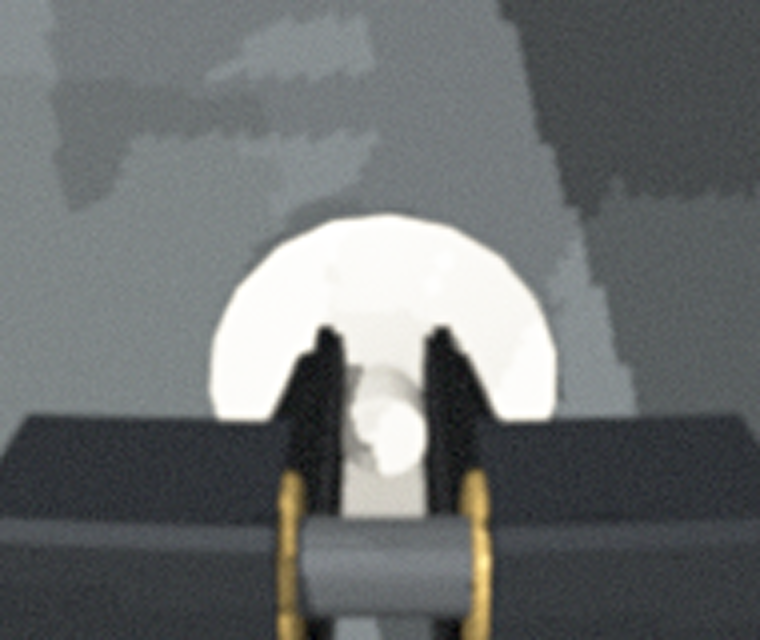

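>>> {"api": "drive_tool", "payload": {
  "commands": [
    {"dx":0,"dy":0,"dz":12,"yaw":0},
    {"dx":0,"dy":0,"dz":30,"yaw":0},
    {"dx":0,"dy":0,"dz":38,"yaw":0},
    {"dx":0,"dy":0,"dz":38,"yaw":0},
    {"dx":0,"dy":0,"dz":38,"yaw":0}
  ]
}}

```text
t: 28.43
eef_pos: [644.7, 177.7, 170.6]
tcp_rot: [3.141, 0.0, 2.918]
ft_force: [0.3, -0.4, -0.0]
opening: 0.122
```

>>> {"api": "drive_tool", "payload": {
  "commands": [
    {"dx":0,"dy":0,"dz":38,"yaw":0},
    {"dx":-15,"dy":7,"dz":22,"yaw":0},
    {"dx":-30,"dy":13,"dz":0,"yaw":0},
    {"dx":-30,"dy":13,"dz":0,"yaw":0},
    {"dx":0,"dy":0,"dz":0,"yaw":0}
  ]
}}

```text
t: 28.85
eef_pos: [565.7, 212.4, 229.7]
tcp_rot: [3.141, -0.001, 2.92]
ft_force: [0.7, 0.8, 0.2]
opening: 0.121
```

>>> {"api": "drive_tool", "payload": {
  "commands": [
    {"dx":0,"dy":0,"dz":0,"yaw":0},
    {"dx":0,"dy":0,"dz":0,"yaw":0}
  ]
}}

```text
t: 29.02
eef_pos: [570.4, 210.7, 228.9]
tcp_rot: [3.141, 0.001, 2.918]
ft_force: [0.9, -0.9, -0.1]
opening: 0.125
```

Run:
```python
from h import *
C=cal("wrist");np.savez("w27.npz",*C)
im=save("wrist","wrist27");s=env.state();print(s["t"],s["eef_pos"],s["tcp_rot"],s["opening"],s["ft_force"])
save("side","side27")
```

```text
29.0667 [570.64882681 210.5150771  228.44559531] [3.14126580e+00 7.10887289e-04 2.91764826e+00] 0.12408721625889556 [-0.18427372  0.23511083 -0.30688125]
```

View pics/wrist27.png

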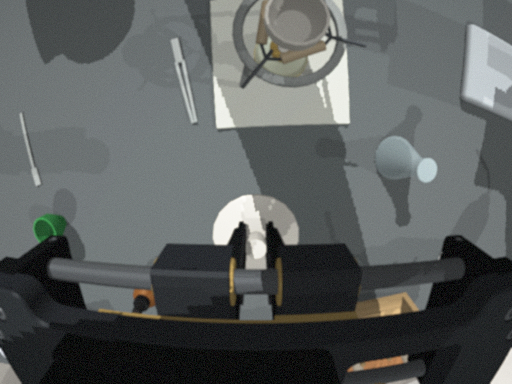

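View pics/side27.png

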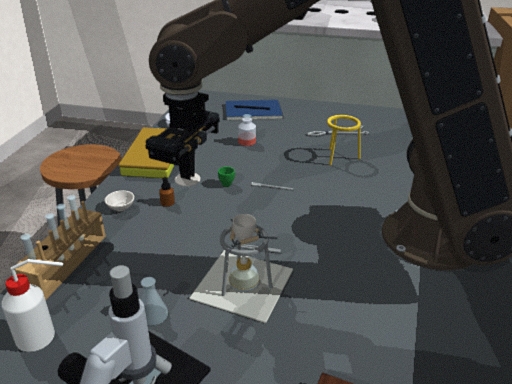

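>>> {"api": "drive_tool", "payload": {
  "commands": [
    {"dx":-30,"dy":13.5,"dz":0,"yaw":0},
    {"dx":-30,"dy":13.5,"dz":0,"yaw":0},
    {"dx":-30,"dy":13.5,"dz":0,"yaw":0},
    {"dx":-28,"dy":13,"dz":0,"yaw":0},
    {"dx":-23.8,"dy":11,"dz":0,"yaw":0}
  ]
}}

```text
t: 29.53
eef_pos: [427.2, 275.4, 227.8]
tcp_rot: [-3.141, -0.001, 2.917]
ft_force: [-0.3, 0.2, -0.3]
opening: 0.125
```

>>> {"api": "drive_tool", "payload": {
  "commands": [
    {"dx":0,"dy":0,"dz":0,"yaw":0},
    {"dx":0,"dy":0,"dz":0,"yaw":0},
    {"dx":0,"dy":0,"dz":0,"yaw":0}
  ]
}}

```text
t: 29.78
eef_pos: [429.3, 275.1, 228.0]
tcp_rot: [3.141, 0.0, 2.918]
ft_force: [0.1, 0.3, 0.0]
opening: 0.124
```

Run:
```python
from h import *
C=cal("wrist");np.savez("w28.npz",*C)
im=save("wrist","wrist28");s=env.state();print(s["t"],s["eef_pos"],s["tcp_rot"],s["opening"],s["ft_force"])
im2=save("side","side28");v=cv2.resize(im2[150:270,190:310],None,fx=5,fy=5,interpolation=cv2.INTER_CUBIC);save("","c28a",v)
im2=save("scene","scene28");v=cv2.resize(im2[100:200,290:390],None,fx=5,fy=5,interpolation=cv2.INTER_CUBIC);save("","c28b",v)
v=cv2.resize(im[120:290,170:350],None,fx=3.5,fy=3.5,interpolation=cv2.INTER_CUBIC);save("","c28",v)
```

```text
29.8333 [429.43212677 274.90511217 227.90304999] [3.14150590e+00 2.45379373e-04 2.91705277e+00] 0.12375833925817747 [0.1727308  0.06483513 0.31497737]
```

View pics/c28.png

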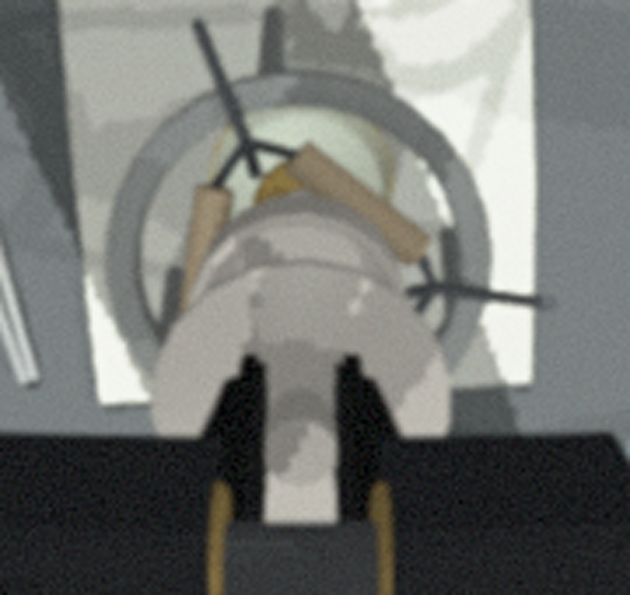

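View pics/c28a.png

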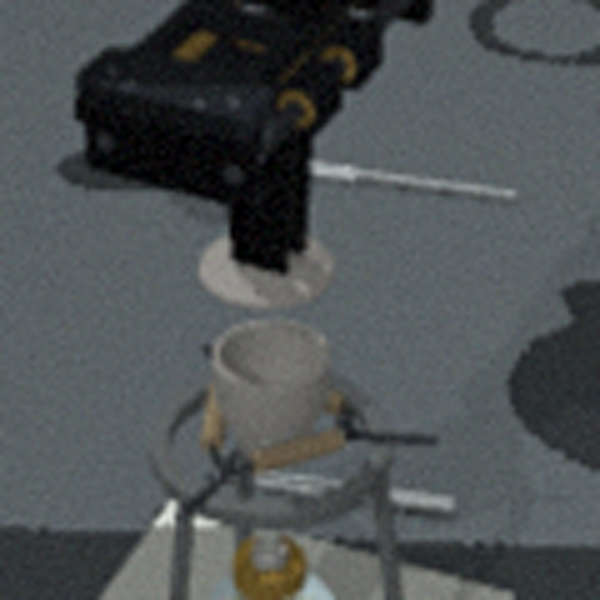

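View pics/c28b.png

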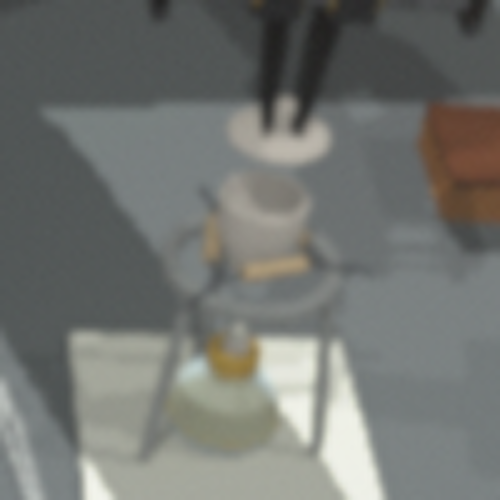

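Run:
```python
from h import *
for n,o in(("side",(190,150)),("scene",(290,100))):
    f=lambda p:((proj(n,p)-o+.5)*5).round(1)
    print(n,"lid",f([429.4,275,221.5]),"rim",f([429.4,275,180]),"d/dx",f([430.4,275,180])-f([429.4,275,180]),"d/dy",f([429.4,276,180])-f([429.4,275,180]))
```

```text
side lid [267.9 267.8] rim [268.2 350.3] d/dx [-2.4 -0.3] d/dy [-0.6  1.4]
scene lid [277.8 134.8] rim [265.  197.2] d/dx [0.6 1. ] d/dy [ 1.7 -0.1]
```

>>> {"api": "drive_tool", "payload": {
  "commands": [
    {"dx":-1.8,"dy":0.2,"dz":-10,"yaw":0},
    {"dx":0,"dy":0,"dz":-10,"yaw":0},
    {"dx":0,"dy":0,"dz":-8,"yaw":0},
    {"dx":0,"dy":0,"dz":-3,"yaw":0},
    {"dx":0,"dy":0,"dz":0,"yaw":0}
  ]
}}

```text
t: 30.35
eef_pos: [426.4, 275.2, 196.0]
tcp_rot: [-3.141, -0.001, 2.918]
ft_force: [0.0, 0.2, -0.5]
opening: 0.125
```

>>> {"api": "drive_tool", "payload": {
  "commands": [
    {"dx":0,"dy":0,"dz":0,"yaw":0},
    {"dx":0,"dy":0,"dz":0,"yaw":0}
  ]
}}

```text
t: 30.52
eef_pos: [426.7, 275.5, 197.3]
tcp_rot: [3.141, 0.0, 2.918]
ft_force: [0.4, -0.3, 0.1]
opening: 0.125
```

Run:
```python
from h import *
im=save("wrist","wrist29");s=env.state();print(s["t"],s["eef_pos"],s["tcp_rot"],s["opening"],s["ft_force"])
im2=save("side","side29");v=cv2.resize(im2[180:260,200:300],None,fx=7,fy=7,interpolation=cv2.INTER_CUBIC);save("","c29a",v)
im2=save("scene","scene29");v=cv2.resize(im2[110:190,300:380],None,fx=7,fy=7,interpolation=cv2.INTER_CUBIC);save("","c29b",v)
for n,o in(("side",(200,180)),("scene",(300,110))):
    f=lambda p:((proj(n,p)-o+.5)*7).round(1)
    z=s["eef_pos"][2];x,y=s["eef_pos"][:2]
    print(n,"lid",f([x,y,z-6.6]),"rim",f([x,y,180]))
```

```text
30.5667 [426.63713226 275.50879468 197.36430029] [3.14111873e+00 4.93389972e-04 2.91787478e+00] 0.12380762034937261 [-0.57482463 -0.16000509 -0.99676388]
side lid [314.  253.1] rim [314.1 282.6]
scene lid [304.7 179.9] rim [300.1 202.1]
```

View pics/c29a.png

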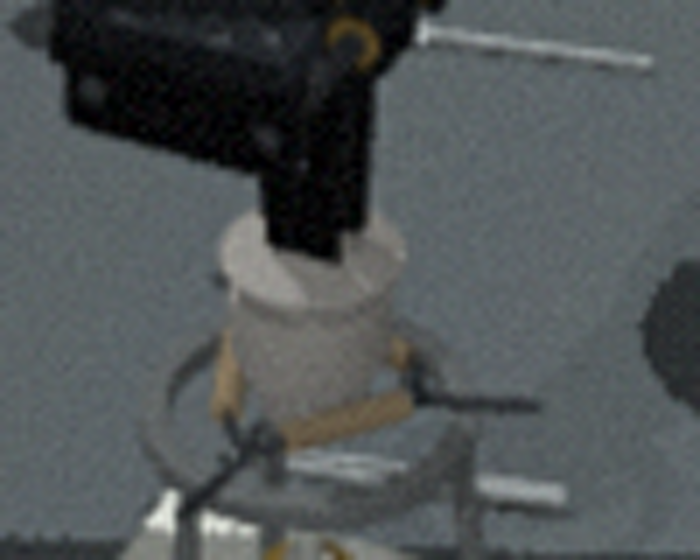

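View pics/c29b.png

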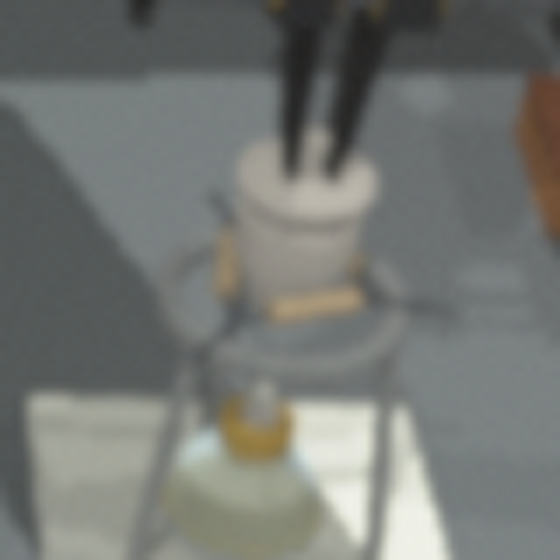

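>>> {"api": "drive_tool", "payload": {
  "commands": [
    {"dx":1,"dy":-0.4,"dz":0,"yaw":0},
    {"dx":0,"dy":0,"dz":-2.5,"yaw":0},
    {"dx":0,"dy":0,"dz":-2.5,"yaw":0},
    {"dx":0,"dy":0,"dz":0,"yaw":0},
    {"dx":0,"dy":0,"dz":0,"yaw":0}
  ]
}}

```text
t: 31.08
eef_pos: [427.3, 275.0, 191.8]
tcp_rot: [-3.141, -0.0, 2.918]
ft_force: [-0.3, 0.1, 0.3]
opening: 0.123
```

>>> {"api": "drive_tool", "payload": {
  "commands": [
    {"dx":0,"dy":0,"dz":-2,"yaw":0},
    {"dx":0,"dy":0,"dz":0,"yaw":0},
    {"dx":0,"dy":0,"dz":0,"yaw":0}
  ]
}}

```text
t: 31.33
eef_pos: [427.4, 275.0, 189.9]
tcp_rot: [-3.142, -0.0, 2.918]
ft_force: [-0.3, 0.2, 0.5]
opening: 0.126
```

>>> {"api": "drive_tool", "payload": {
  "commands": [
    {"dx":0,"dy":0,"dz":-1,"yaw":0},
    {"dx":0,"dy":0,"dz":0,"yaw":0},
    {"dx":0,"dy":0,"dz":0,"yaw":0}
  ]
}}

```text
t: 31.58
eef_pos: [427.4, 275.0, 189.0]
tcp_rot: [3.142, 0.0, 2.918]
ft_force: [-0.3, -0.5, 0.1]
opening: 0.123
```

>>> {"api": "drive_tool", "payload": {
  "commands": [
    {"dx":0,"dy":0,"dz":-0.8,"yaw":0},
    {"dx":0,"dy":0,"dz":0,"yaw":0},
    {"dx":0,"dy":0,"dz":0,"yaw":0}
  ]
}}

```text
t: 31.83
eef_pos: [427.4, 275.0, 188.2]
tcp_rot: [3.142, -0.0, 2.918]
ft_force: [-0.4, 0.1, 0.3]
opening: 0.123
```

>>> {"api": "drive_tool", "payload": {
  "commands": [
    {"dx":0,"dy":0,"dz":-0.6,"yaw":0},
    {"dx":0,"dy":0,"dz":0,"yaw":0},
    {"dx":0,"dy":0,"dz":0,"yaw":0}
  ]
}}

```text
t: 32.08
eef_pos: [427.4, 275.0, 187.6]
tcp_rot: [3.142, -0.0, 2.918]
ft_force: [-0.8, 0.0, 0.1]
opening: 0.123
```

Run:
```python
from h import *
s=env.state();print(s["t"],s["eef_pos"],s["tcp_rot"],s["opening"],s["ft_force"])
im2=save("side","side30");v=cv2.resize(im2[180:260,200:300],None,fx=7,fy=7,interpolation=cv2.INTER_CUBIC);save("","c30a",v)
```

```text
32.0833 [427.40900152 275.01501289 187.59499715] [ 3.14152923e+00 -4.92843129e-05  2.91784346e+00] 0.12349903300236534 [-0.84284269  0.03745216  0.09612427]
```

View pics/c30a.png

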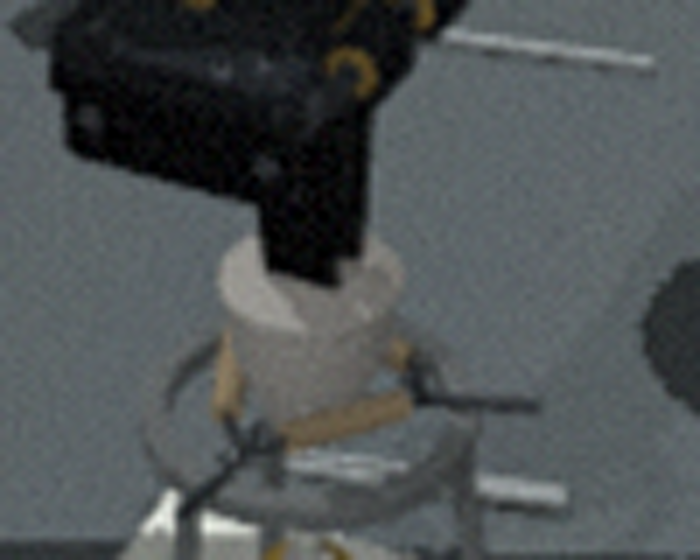

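>>> {"api": "drive_tool", "payload": {
  "commands": [
    {"dx":0,"dy":0,"dz":-0.6,"yaw":0},
    {"dx":0,"dy":0,"dz":0,"yaw":0},
    {"dx":0,"dy":0,"dz":0,"yaw":0}
  ]
}}

```text
t: 32.38
eef_pos: [427.5, 275.1, 187.1]
tcp_rot: [3.141, 0.0, 2.918]
ft_force: [-0.6, -0.4, 0.9]
opening: 0.127
```

Contact force is just beginning to rise, so I release and back off straight up.

>>> {"api": "drive_tool", "payload": {
  "commands": [
    {"dx":0,"dy":0,"dz":0,"yaw":0},
    {"dx":0,"dy":0,"dz":0,"yaw":0},
    {"dx":0,"dy":0,"dz":0,"yaw":0},
    {"dx":0,"dy":0,"dz":0,"yaw":0}
  ],
  "grip": 0.3
}}

```text
t: 32.72
eef_pos: [427.4, 275.0, 187.0]
tcp_rot: [3.142, -0.0, 2.918]
ft_force: [-0.5, 0.6, 0.1]
opening: 0.291
```

>>> {"api": "drive_tool", "payload": {
  "commands": [
    {"dx":0,"dy":0,"dz":8,"yaw":0},
    {"dx":0,"dy":0,"dz":20,"yaw":0},
    {"dx":0,"dy":0,"dz":30,"yaw":0},
    {"dx":35,"dy":0,"dz":10,"yaw":0},
    {"dx":40,"dy":0,"dz":0,"yaw":0}
  ]
}}

```text
t: 33.13
eef_pos: [502.9, 275.7, 259.5]
tcp_rot: [3.138, 0.005, 2.92]
ft_force: [0.5, 0.6, 1.7]
opening: 0.302
```

>>> {"api": "drive_tool", "payload": {
  "commands": [
    {"dx":30,"dy":0,"dz":0,"yaw":0},
    {"dx":0,"dy":0,"dz":0,"yaw":0},
    {"dx":0,"dy":0,"dz":0,"yaw":0}
  ]
}}

```text
t: 33.38
eef_pos: [533.1, 274.7, 254.8]
tcp_rot: [-3.141, -0.001, 2.917]
ft_force: [-0.6, 0.3, -0.9]
opening: 0.299
```

Run:
```python
from h import *
C=cal("wrist")
im=save("wrist","wrist31");s=env.state();print(s["t"],s["eef_pos"],s["ft_force"])
x,y=proj("wrist",[429,275,180],C).astype(int);x0=x-70;y0=max(0,y-70)
v=cv2.resize(im[y0:y0+150,x0:x0+160],None,fx=4,fy=4,interpolation=cv2.INTER_CUBIC);save("","c31",v)
im2=save("side","side31");v=cv2.resize(im2[180:300,190:310],None,fx=5,fy=5,interpolation=cv2.INTER_CUBIC);save("","c31a",v)
im2=save("scene","scene31");v=cv2.resize(im2,(800,600),interpolation=cv2.INTER_CUBIC);save("","c31b",v)
```

```text
33.4333 [532.12933979 274.8209328  254.8702427 ] [-0.23333447 -0.17957616 -0.06150784]
```

View pics/c31.png

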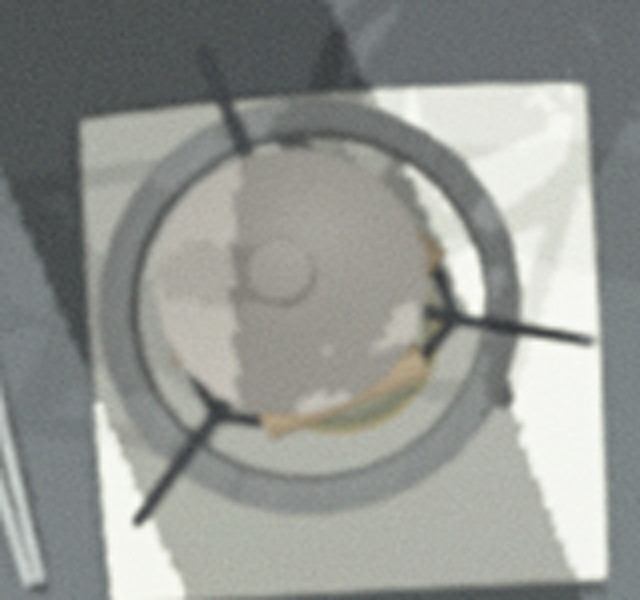

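View pics/c31a.png

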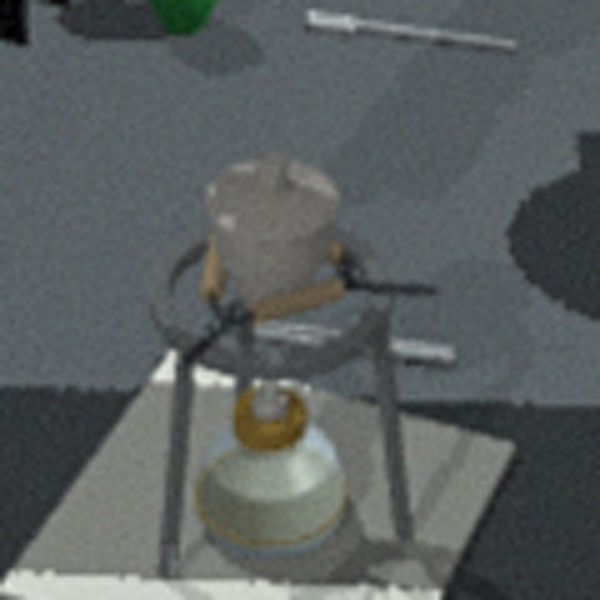

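View pics/c31b.png

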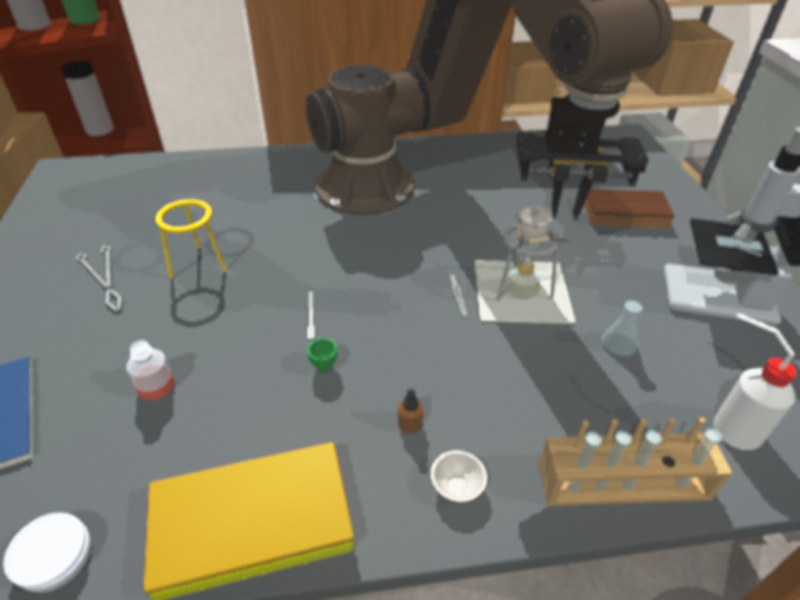

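The lid is on, and the flask, reagent and dropper are all standing. I'll check the lid's seating and level against a model overlay in the side view.

Run:
```python
from h import *
for n,f,o,w in(("side","side31",(215,200),60),("scene","scene31",(315,125),45)):
    im=cv2.imread(f"pics/{f}.png");s=10 if n=="side" else 12
    v=cv2.resize(im[o[1]:o[1]+50,o[0]:o[0]+w],None,fx=s,fy=s,interpolation=cv2.INTER_CUBIC);v=cv2.convertScaleAbs(v,alpha=1.4)
    u=v.copy()
    for r,z in((28,183),(28,180),(6.5,202),(6.5,192),(25,150)):
        pts=np.array([(proj(n,[427.8+r*np.cos(a),275.1+r*np.sin(a),z])-o+.5)*s for a in np.linspace(0,6.3,80)]).astype(int)
        cv2.polylines(u,[pts],True,(0,0,255),1)
    cv2.imwrite(f"pics/c32{n}.png",np.hstack([v,u])[:, :1200] if n!="side" else np.vstack([v,u])[:1000])
    a=cv2.imread(f"pics/c32{n}.png");k=min(800/a.shape[1],600/a.shape[0]);cv2.imwrite(f"pics/c32{n}.png",cv2.resize(a,None,fx=k,fy=k))
```

```text
(no output)
```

View pics/c32side.png

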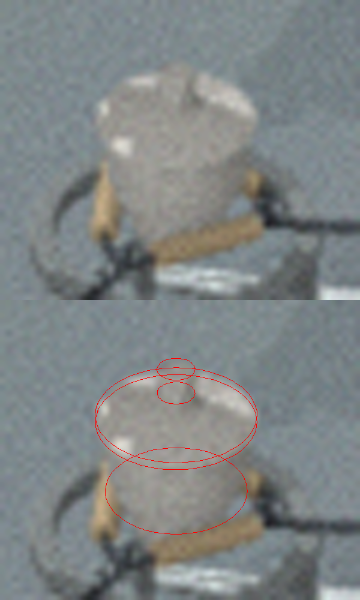

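View pics/c32scene.png

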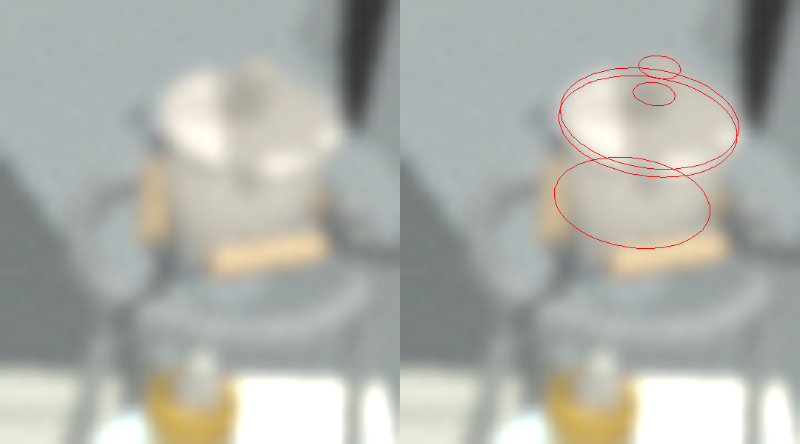

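The lid outline matches the seated model in both views: level, centred and at the right height. The arm is clear, so I'm handing in.

Run:
```python
from h import *
print(env.job_done(),env.state()["t"])
```

```text
the job is handed in; nothing more can be done
the job is handed in; nothing more can be done
```

The bench is set up as asked and the job is handed in. I placed the tripod over the burner, then the triangle, the crucible and the lid, letting go of each piece before fetching the next. It took about 33 s of the 122 s allowed.

**Last checks:**
- **Tripod:** its ring is within about 1–2 mm of the burner's axis, seen from the wrist camera. The burner did not appear to move.
- **Triangle:** it lies flat, within about 1 mm of the ring's centre.
- **Crucible:** it sits upright in the triangle, centred to about 1 mm.
- **Lid:** its outline matches a level, fully seated lid in both the side and scene views, to the roughly 1 mm those views can show.
- **Left standing:** the flask and both bottles are upright in the last scene view. The gripper was open and about 100 mm clear of the stack.

**What disagreed:**
- **Wrist camera:** it read about 2 mm off to one side compared with the arm's own position, so I corrected for that.
- **Fixed cameras:** they differed by several millimetres on the burner's position. For centring the tripod I went mainly by the wrist view.
- **First moves:** my first three move calls were refused as badly formed and moved nothing.

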